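# Fill the empty bays of a paint-tin rack and hang its keyhole keeper bar

## Robot

A 6-joint arm with a two-finger parallel gripper is mounted at the origin on a cart in front of the work surface, level with it; the furniture and walls round the work are solid. World frame = base frame: x ahead of the robot, y to its left, z up, the work surface at z = 0. Lengths are in m, angles in rad, forces in N, time in s.
With the tool pointing down it reaches from about 0.375 to 0.9 m from the base axis. Payload 3.1 kg.
Tool frame: the origin (TCP) lies midway between the tips of the shut fingers; the grasp point (between the pads) lies manip.grip_depth behind it (manip.grip_depth is the distance from the TCP to the grasp point, in m); z points along the fingers, y is the direction in which the jaws open and shut (so a half turn about z gives the same grasp; the last joint's range is limited). The gripper opens to 85 mm and grips with 20 to 120 N. Pads are 22 mm wide; open, the fingers measure 114 mm over their backs; the gripper's body (76 mm by 85 mm) begins 54 mm behind the grasp point. The pads swing forward as they close: fully open they stand 13 mm farther back than shut.
Start: joints at [-1.512, 0.527, 1.433, -0, 1.181, -0.178], TCP at [0.147, -0.607, 0.231] pointing down, gripper open.
Joint ranges: [-3.08, 3.08], [-0.75, 2.2], [0.22, 2.44], [-1.43, 4.57], [0, 2.65], [-2.85, 2.85]. Speed limits (rad/s): [2.79, 2.79, 3.14, 3.14, 3.14, 3.14].

## Interface

Orientations are given as a unit quaternion [x, y, z, w].
In Python, from station import manip, vision gives the robot as it stands.
- The arm moves only by the shell command python3 -m crank 'ROWS' [FORCE]. ROWS is JSON, a list of rows, each an object with "grip": the closure, from 0 (fully open) to 1 (shut); "offset": the shift along the tool's x, y, z in mm, a list of three; "angular": the turn, a rotation vector about the tool's x, y, z in degrees, a list of three. A call has 1 to 10 rows; each row is the pose to reach, as a shift and turn from the pose commanded when the call began, along the tool's axes at that moment; what a row does not reach only later rows make up. A row lasts 1/10 s, in which the tool goes at most 50 mm and 8.59 degrees, less where a joint would pass 70% of its speed; a pose out of reach is approached as far as the arm can. A call with a gripper value outside its range is refused whole. The fingers move at their own pace and stop on an object; FORCE is the grip in N (left out, the last holds). Time passes only in rows, so rows that repeat a pose let the fingers close. It gives the time, the measured TCP pose, the force and the opening at its end, in the units of the state.
- manip.sense(): the state, without advancing time (a new reading comes with each control period).
- vision.snapshot(name): name is "scene" or "top"; returns a dict with "pixels" (420x560x3 uint8, red, green, blue), "intrinsics" (3x3 intrinsics, pixels), "R" (3x3) and "t" (3): a world point X has camera coordinates R X + t. Camera axes: x right, y down, z forward; pixel columns grow to the right and rows downward; lengths in m; the calibration is good to about 2 mm. A picture is of the moment at which its call begins. There is no depth.
- manip.sign_off(): hands the job in, once; it reports no verdict.
The state is a dict: "t": time; "q": joint angles; "qd": joint speeds; "tau": joint torques, N m; "tcp_pos": TCP position; "tool_rot": TCP orientation; "force": force on the tool from outside, world axes, zero at the start; "ft_torque": the same for the moment, N m; "finger_gap": opening from 0.0 (shut) to 1.0 (fully open).
Only numpy, scipy, OpenCV 4.12 (cv2) and the standard library are available. Lean on these libraries where they do the work, as an engineer would, in place of code of your own. Each camera call takes 0.05 s, during which the arm holds its last target.

## Task

Get the tin rack ready for the van. Two of its four bays are empty: slide the two spare paint tins along the bench into them, one to a bay and fully home against the back wall, without lifting or tipping a tin or disturbing the two already loaded. Then lock the load in: put the keyholes of the aluminium keeper bar over the two screw heads on the front of the rack, wooden grip towards you, let the bar slide down until it hangs at the bottom of its travel, and leave the other things on the bench where they are.

Things in the scene. Friction and masses are not known exactly. Their poses are not given: they have to be found in the camera images.
- rack: Fixed transit rack for tins: grey steel sheet between two plywood end cheeks (18 mm thick, 74 mm high), 384 mm wide, open front to the robot. Four bays in a row; two hold a tin, two are empty (which varies). Origin: middle of the width, on the bench; x points into the rack, y left along it. Front plane (cheeks, dividers) at x = -45 mm, back wall face at x = +35 mm, 62 mm high.
- bay_1 (a point): Bay 1 of the rack, counted from the left (+y end): where the centre of a tin's underside lies when fully home, 41.3 mm behind the front plane. Each bay is 84 mm wide, 80 mm deep, open in front and above; dividers 4 mm thick, 50 mm high. The floor is 3 mm above the bench; a bevel leads up to it over the 25 mm before the front plane.
- bay_2 (a point): Bay 2 of the rack, counted from the left (+y end): where the centre of a tin's underside lies when fully home, 41.3 mm behind the front plane. Same size as bay 1.
- bay_3 (a point): Bay 3 of the rack, counted from the left (+y end): where the centre of a tin's underside lies when fully home, 41.3 mm behind the front plane. Same size as bay 1.
- bay_4 (a point): Bay 4 of the rack, counted from the left (+y end): where the centre of a tin's underside lies when fully home, 41.3 mm behind the front plane. Same size as bay 1.
- screw_l (a point): Left shouldered steel screw, sticking out of the front of the left cheek 46 mm above the bench: shoulder 8 mm in diameter and 9 mm long, then a round head 15 mm in diameter and 5 mm thick. This point is on the screw's axis, halfway along the shoulder (4.5 mm before the front plane). Fixed to the rack.
- screw_r (a point): Right screw, the same, on the right cheek, 366 mm from the left one.
- tin_a: Spare paint tin with a red and white label, on the bench in front of the rack, standing on its base, 78 mm across, 77 mm tall, about 0.28 kg, too wide for most grippers to grasp; origin: centre of its underside, z up along its axis (the yaw means nothing).
- tin_b: The other spare paint tin, the same, standing on its base, 78 mm across, 77 mm tall, about 0.28 kg, too wide for most grippers to grasp; origin: centre of its underside, z up along its axis (the yaw means nothing).
- tin_c: Paint tin of the same kind already loaded, fully home in one of the bays; same size and origin.
- tin_d: Second loaded tin, fully home in another bay; same size and origin.
- keeper_bar: Loose aluminium angle, 404 mm long, 0.4 kg, standing on its foot at the left. Origin: on its underside, mid length, mid thickness of the upright flange (4 mm thick, 50 mm high). y along its length, z up; the foot, 4 mm thick, spreads from the upright to x = -38 mm. When hung its axes are parallel to the rack's (foot and grip to the robot) and its underside is 13 mm above the bench.
- grip (a point): In the bar's wooden grip block: middle of its 14 mm thickness (the bar's x = -16 to -2 mm) and 70 mm length (along y), 90 mm above the bar's underside. The block is screwed to the foot side and stands up from z = 20 to 104 mm; it is gripped from above across its thickness, above the 50 mm high flange.
- slot_l (a point): Where the left screw's axis lies in the bar once home: top of the keyhole's narrow slot at the bar's +y end, 183 mm from its middle, 33 mm above the underside, mid thickness. The keyhole: a round hole 26 mm across, its centre 17 mm above the underside, open upwards into a slot 11 mm wide that ends 37 mm above the underside. The bar goes on with the head in the round hole, then slides down 16 mm.
- slot_r (a point): The same for the right screw, at the bar's -y end.
- brush: Bystander: paint brush, 200 mm long, lying to the right of the rack; origin under its middle.
- opener: Bystander: red-handled screwdriver, 220 mm long, behind the rack at its left; origin under its middle.
- black_tape: Bystander: black roll of tape, 62 mm across, 19 mm high, to the right of the rack; origin under its centre.
- mug_1: Bystander: white dotted mug, 93 mm high, at the right near the vice; origin under its centre.
- tape_measure: Bystander: yellow pocket tape measure, 66 mm high, far left; origin under its centre.
Things that resemble listed ones, but are neither listed nor needed, are in the scene too. Leave any black look-alike of the tin_b alone.

How it is judged:
By the outcome, as a careful person would: the job done as asked, in the order asked, and still so for the second after the job is handed in, with the robot touching nothing.
It also fails if it takes over 67 s, if anything falls off the work surface, if the arm or the gripper's body presses on something with over 40 N, if the wrist force passes 120 N, or if a joint passes its speed limit or range.

## Working session

There is one attempt and no reset: what is moved stays moved. The work goes in short steps, Python scripts to look and compute and a shell command to move; the robot and the scene stay as the last step left them, time stands still between calls to the robot, and variables do not carry over. Pictures are saved under pics/ and viewed, and the job is handed in when it is done.

```bash
ls -la; mkdir -p pics; python3 - <<'E'
from station import manip, vision
import cv2
print(manip.sense(), manip.grip_depth)
for n in ["scene","top"]:
    s=vision.snapshot(n)
    cv2.imwrite(f"pics/{n}0.png",cv2.cvtColor(s["pixels"],cv2.COLOR_RGB2BGR))
    print(n,s["intrinsics"],s["R"],s["t"])
E
```

```text
total 12
drwxr-xr-x  3 agent agent 4096 Dec  6 11:26 .
drwxr-xr-x 23 root  root  4096 Dec  6 11:26 ..
drwxr-xr-x  2 agent agent 4096 Dec  6 11:26 pics
{'t': 0.0, 'q': array([-1.51150623e+00,  5.28450115e-01,  1.43390526e+00, -2.17585049e-05,
        1.18140148e+00, -1.78490230e-01]), 'qd': array([-0.0005169 ,  0.00024273,  0.00043703,  0.00130586,  0.00043331,
        0.00018417]), 'tau': array([-4.95592085e-04, -4.42344153e+01, -1.78025633e+01, -2.26052193e-04,
        8.37506843e-03,  2.94489233e-06]), 'tcp_pos': array([ 0.14720165, -0.60667865,  0.23034254]), 'tool_rot': array([ 9.92939813e-01,  1.18614321e-01,  5.44124776e-05, -1.08077627e-03]), 'force': array([ 0.44095481, -0.59895735, -0.29232827]), 'ft_torque': array([-0.01019798,  0.07197272, -0.00988894]), 'finger_gap': 0.9973165335174371} 0.0187
scene [[400.26432466   0.         272.50875889]
 [  0.         400.26432466 205.67472586]
 [  0.           0.           1.        ]] [[-0.68114186 -0.73213359  0.0051152 ]
 [-0.52555629  0.48406422 -0.69962306]
 [ 0.50974146 -0.47923087 -0.71449382]] [0.39265702 0.31285347 1.08596995]
top [[400.77935049   0.         281.27241775]
 [  0.         400.77935049 211.76967184]
 [  0.           0.           1.        ]] [[-0.01946704 -0.99978385  0.00729974]
 [-0.99414265  0.01857986 -0.10646681]
 [ 0.10630817 -0.00932957 -0.99428946]] [0.06373712 0.51170241 1.31782874]
```

View pics/scene0.png

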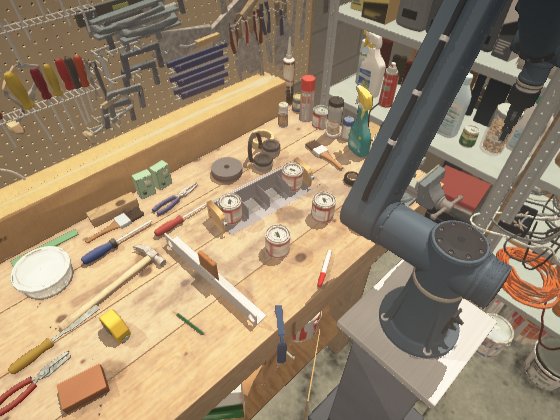

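View pics/top0.png

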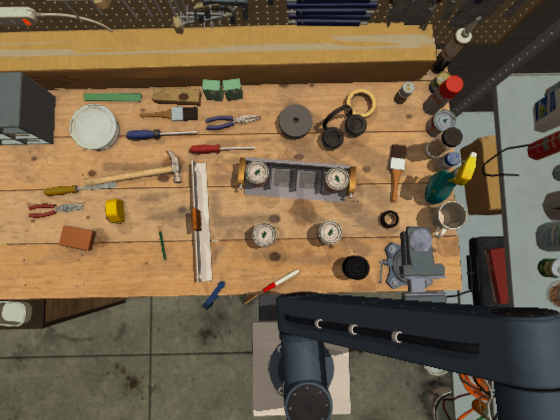

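```bash
python3 - <<'E'
import cv2
t=cv2.imread("pics/top0.png"); s=cv2.imread("pics/scene0.png")
cv2.imwrite("pics/t1.png",cv2.resize(t[145:295,180:380],None,fx=4,fy=4,interpolation=cv2.INTER_CUBIC))
cv2.imwrite("pics/s1.png",cv2.resize(s[150:335,150:350],None,fx=3.2,fy=3.2,interpolation=cv2.INTER_CUBIC))
E
```

```text
(no output)
```

View pics/t1.png

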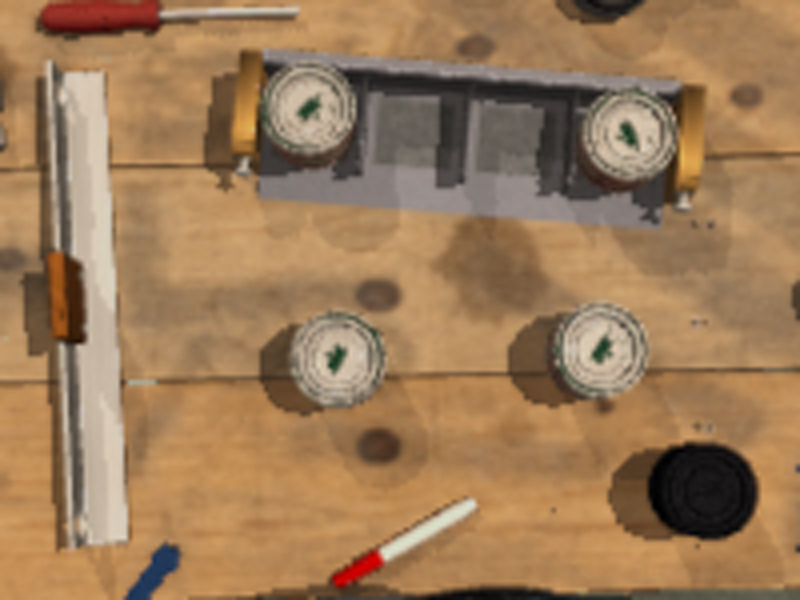

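View pics/s1.png

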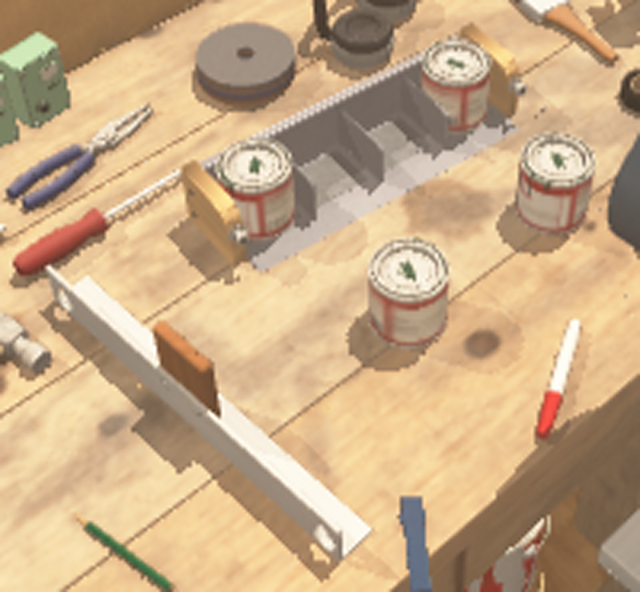

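```bash
cat > h.py <<'E'
import cv2,numpy as np
from station import manip,vision
def snap(n,save=None):
    s=vision.snapshot(n); s["bgr"]=cv2.cvtColor(s["pixels"],cv2.COLOR_RGB2BGR)
    if save: cv2.imwrite(f"pics/{save}.png",s["bgr"])
    return s
def proj(s,P):
    P=np.atleast_2d(P); c=P@np.array(s["R"]).T+np.array(s["t"]); u=c@np.array(s["intrinsics"]).T
    return u[:,:2]/u[:,2:]
def crop(img,u0,v0,w,h,f,name,grid=10,polys=()):
    o=cv2.resize(img[v0:v0+h,u0:u0+w],None,fx=f,fy=f,interpolation=cv2.INTER_CUBIC)
    if grid:
        for u in range(u0-u0%grid+grid,u0+w,grid): cv2.putText(o,str(u),((u-u0)*f,10),0,.35,(0,0,255),1); cv2.line(o,(int((u-u0+.5)*f),12),(int((u-u0+.5)*f),18),(0,0,255),1)
        for v in range(v0-v0%grid+grid,v0+h,grid): cv2.putText(o,str(v),(0,(v-v0)*f),0,.35,(0,0,255),1); cv2.line(o,(22,int((v-v0+.5)*f)),(28,int((v-v0+.5)*f)),(0,0,255),1)
    for p,c in polys:
        q=((np.asarray(p)-[u0,v0]+.5)*f).round().astype(np.int32)
        cv2.polylines(o,[q.reshape(-1,1,2)],False,c,1)
    cv2.imwrite(f"pics/{name}.png",o)
def T2(pose,P):
    x,y,a=pose; P=np.atleast_2d(P).astype(float); c,s=np.cos(a),np.sin(a)
    return np.c_[x+c*P[:,0]-s*P[:,1],y+s*P[:,0]+c*P[:,1],P[:,2]]
def ray(s,uv,z):
    R=np.array(s["R"]);t=np.array(s["t"]);d=R.T@np.linalg.inv(s["intrinsics"])@np.array([uv[0],uv[1],1.]); o=-R.T@t
    return o+d*(z-o[2])/d[2]
E
python3 - <<'E'
from h import *
t=snap("top");s=snap("scene")
import pickle; pickle.dump((t,s),open("s0.pkl","wb"))
crop(t["bgr"],232,152,130,52,6,"ta")
crop(s["bgr"],195,155,120,75,6,"sa")
crop(t["bgr"],180,155,60,130,4,"tb")
crop(s["bgr"],160,225,110,100,6,"sb")
E
```

```text
(no output)
```

View pics/ta.png

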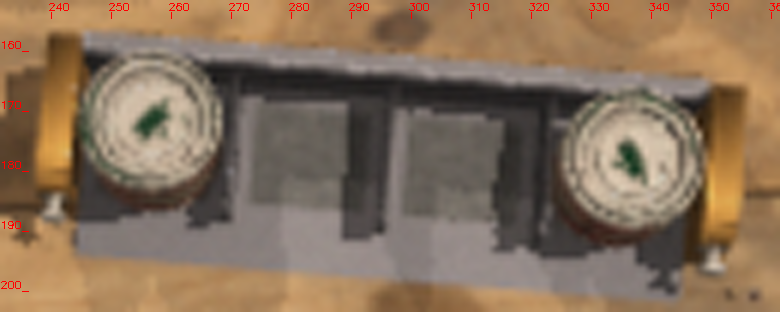

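View pics/sa.png

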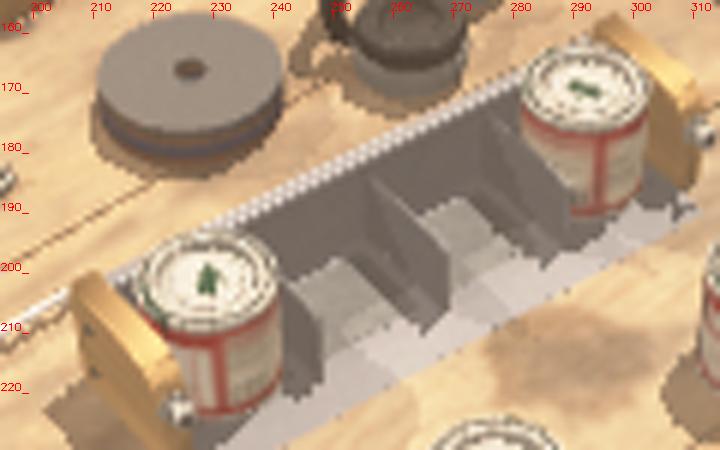

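View pics/tb.png

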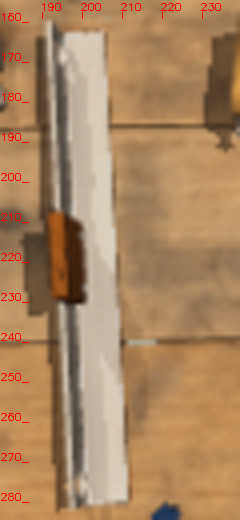

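View pics/sb.png

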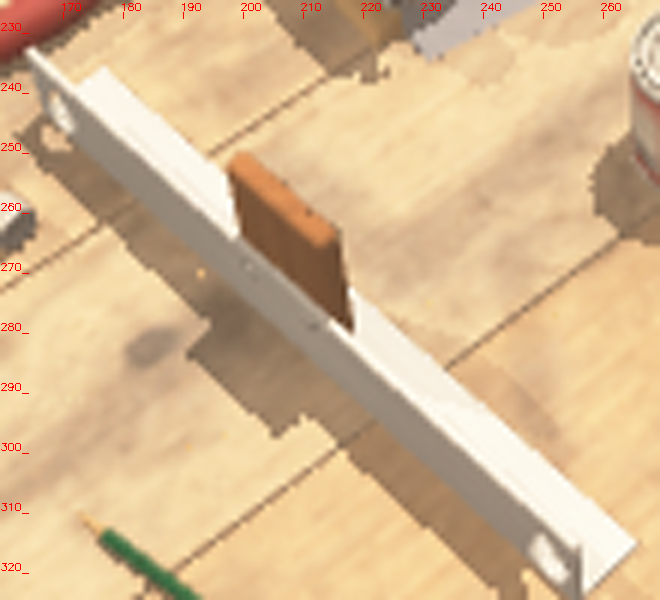

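```bash
cat > fit.py <<'E'
from h import *
import pickle
from scipy.optimize import least_squares
t,s=pickle.load(open("s0.pkl","rb"))
A=lambda X,Y:(232+X/6-.5,152+Y/6-.5)
B=lambda X,Y:(195+X/6-.5,155+Y/6-.5)
rack=[("t",A(54,207),(-56.5,183,46)),("t",A(713,262),(-56.5,-183,46)),("t",A(75,255),(-70,174,0)),("t",A(680,298),(-70,-174,0)),
("t",A(151,122),(-3.7,132,80)),("t",A(632,158),(-3.7,-132,80)),("t",A(735,245),(-45,-192,74)),
("s",B(180,408),(-56.5,183,46)),("s",B(704,132),(-56.5,-183,46)),("s",B(210,282),(-3.7,132,80)),("s",B(586,87),(-3.7,-132,80)),
("s",B(450,253),(-45,0,50)),("s",B(428,333),(-45,0,0)),("s",B(697,203),(-70,-174,0))]
def res(p,pts=rack):
    return np.concatenate([proj(t if c=="t" else s,T2(p,np.array(P)/1000))[0]-uv for c,uv,P in pts])
C=lambda X,Y:(180+X/4-.5,155+Y/4-.5)
D=lambda X,Y:(160+X/6-.5,225+Y/6-.5)
bar=[("t",C(128,500),(-38,202,4)),("t",C(103,31),(-38,-202,4)),("t",C(62,508),(0,202,50)),("t",C(50,22),(0,-202,50)),
("t",C(59,296),(-9,35,104)),("t",C(54,214),(-9,-35,104)),
("s",D(28,50),(2,-202,50)),("s",D(578,545),(0,202,50)),("s",D(635,544),(-38,202,4)),("s",D(103,67),(-38,-202,4)),
("s",D(241,155),(-9,-35,104)),("s",D(332,232),(-9,35,104))]
if __name__=="__main__":
    for nm,pts,x0 in (("rack",rack,(.6,0,-.1)),("bar",bar,(.5,.25,1.6))):
        r=least_squares(res,x0,args=(pts,),loss="soft_l1")
        print(nm,r.x,np.degrees(r.x[2])); print(np.round(r.fun.reshape(-1,2),2).tolist())
        for c in "ts":
            q=[p for p in pts if p[0]==c]; rr=least_squares(res,x0,args=(q,)); print(c,rr.x.round(4))
E
python3 fit.py; python3 - <<'E'
from h import *
import pickle
for s in pickle.load(open("s0.pkl","rb")): print(-np.array(s["R"]).T@s["t"])
E
```

```text
rack [ 0.63371377  0.00110906 -0.09508513] -5.447976783156064
[[-0.13, 1.41], [-0.27, 0.59], [-0.1, -0.29], [0.01, 0.22], [-0.27, -0.94], [0.39, -0.8], [0.54, -1.11], [0.46, 1.94], [0.07, 1.4], [-0.92, -0.94], [-0.41, -0.49], [-0.6, 0.39], [3.08, -2.6], [0.88, 2.1]]
t [ 0.6334  0.001  -0.0992]
s [ 0.6354  0.0013 -0.0889]
bar [0.48976356 0.33924614 1.61934037] 92.78136864745548
[[0.1, 0.53], [0.55, -0.34], [2.48, 0.23], [-0.06, -0.52], [0.22, 0.5], [0.47, -1.06], [-0.3, 0.21], [-0.45, 0.5], [0.51, 0.12], [0.28, -0.07], [-1.32, -0.08], [-0.34, 1.42]]
t [0.4896 0.3413 1.6117]
s [0.4903 0.3379 1.6198]
[0.36985001 0.06651077 1.36431728]
[-0.12168666  0.65646655  0.9927898 ]
```

```bash
cat > ov.py <<'E'
from h import *
def circ(x,y,z,r,n=40):
    a=np.linspace(0,2*np.pi,n); return np.c_[x+r*np.cos(a),y+r*np.sin(a),0*a+z]/1000
def box(x0,x1,y0,y1,z0,z1):
    P=np.array
    return [P([(x0,y0,z1),(x1,y0,z1),(x1,y1,z1),(x0,y1,z1),(x0,y0,z1),(x0,y0,z0),(x0,y1,z0),(x0,y1,z1)])/1000]
def racklines():
    L=box(-45,35,174,192,0,74)+box(-45,35,-192,-174,0,74)
    L+=[np.array([(-70,174,0),(-70,-174,0)])/1000,np.array([(35,174,62),(35,-174,62)])/1000]
    for y in (88,0,-88): L+=[np.array([(35,y,50),(-45,y,50),(-45,y,3)])/1000]
    for y in (183,-183):
        a=np.linspace(0,2*np.pi,30)
        for x in(-54,-59): L+=[np.c_[0*a+x,y+7.5*np.cos(a),46+7.5*np.sin(a)]/1000]
    return L
def tin(x,y,z0=0,r=39): return [circ(x,y,z0+77,r),circ(x,y,z0,r)]
def barlines():
    L=box(-38,-2,-202,202,0,4)+box(-2,2,-202,202,0,50)+box(-16,-2,-35,35,50,104)
    for y in (183,-183):
        a=np.linspace(0,2*np.pi,30); L+=[np.c_[0*a+2,y+13*np.cos(a),17+13*np.sin(a)]/1000]
    return L
E
python3 - <<'E'
from ov import *
import pickle
t,s=pickle.load(open("s0.pkl","rb"))
rk=(.6337,.0011,-.0951); br=(.4898,.3392,1.619)
W=[T2(rk,l) for l in racklines()]+[T2(rk,l) for y in(132,-132) for l in tin(-3.7,y,3)]
g=(0,255,0)
crop(t["bgr"],232,152,130,52,6,"ta2",0,[(proj(t,l),g) for l in W])
crop(s["bgr"],195,155,120,85,6,"sa2",0,[(proj(s,l),g) for l in W])
W=[T2(br,l) for l in barlines()]
crop(t["bgr"],180,155,60,130,4,"tb2",0,[(proj(t,l),g) for l in W])
crop(s["bgr"],160,225,110,100,6,"sb2",0,[(proj(s,l),g) for l in W])
E
```

```text
(no output)
```

View pics/ta2.png

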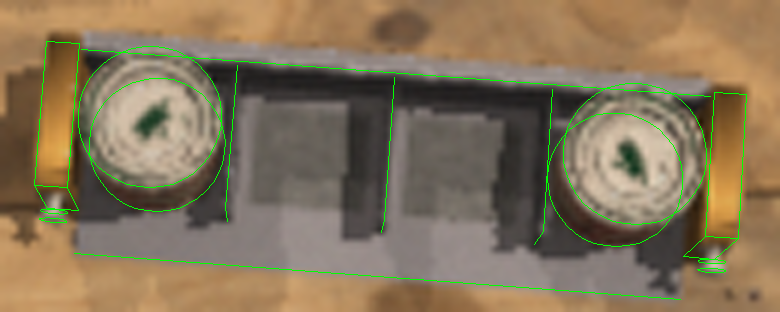

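View pics/sa2.png

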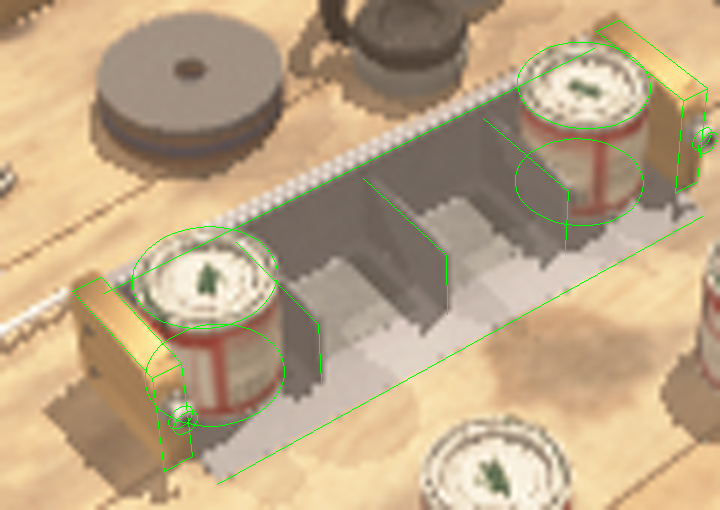

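View pics/tb2.png

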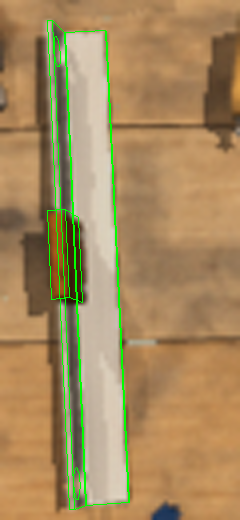

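View pics/sb2.png

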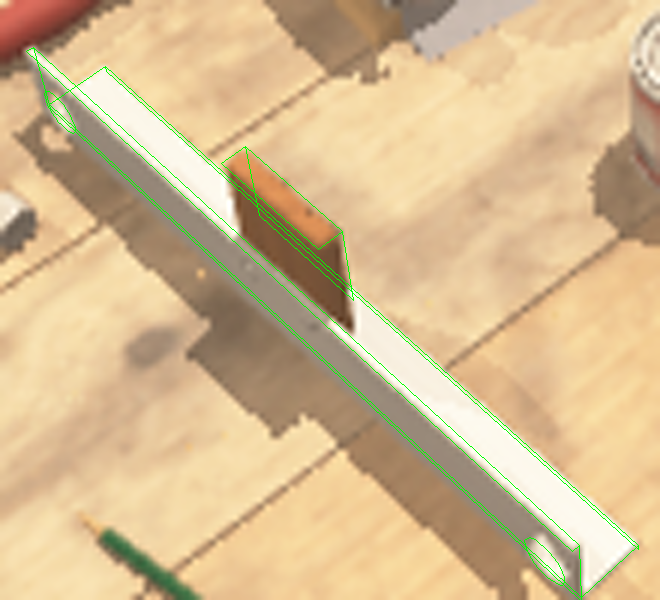

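```bash
python3 - <<'E'
from ov import *
import pickle
from scipy.optimize import least_squares
t,s=pickle.load(open("s0.pkl","rb"))
# s1 crop: 150+X/3.2-.5,150+Y/3.2-.5
o=[("L",(180+338/4-.5,145+358/4-.5),(150+409/3.2-.5,150+271/3.2-.5)),("R",(180+600/4-.5,145+350/4-.5),(150+557/3.2-.5,150+163/3.2-.5))]
W=[]
for n,a,b in o:
    print(n,ray(t,a,.077),ray(s,b,.077))
    r=least_squares(lambda p:np.r_[proj(t,(*p,.077))[0]-a,proj(s,(*p,.077))[0]-b],(.5,0)); print(r.x,r.fun)
    W+=tin(*(r.x*1000))
for y in(132,-132):
  pass
g=(0,255,0)
crop(t["bgr"],240,205,120,80,6,"tc",0,[(proj(t,l),g) for l in W])
crop(s["bgr"],255,180,90,85,7,"sc",0,[(proj(s,l),g) for l in W])
E
```

```text
L [0.43676193 0.11127214 0.077     ] [0.43445774 0.11301596 0.077     ]
[0.43580555 0.11193376] [-0.20170661  0.30187433 -0.04678482 -0.43985032]
R [ 0.43917104 -0.09936873  0.077     ] [ 0.43678809 -0.09591678  0.077     ]
[ 0.43841467 -0.0982267 ] [-0.34707816  0.24186094  0.10342108 -0.59898728]
```

View pics/tc.png

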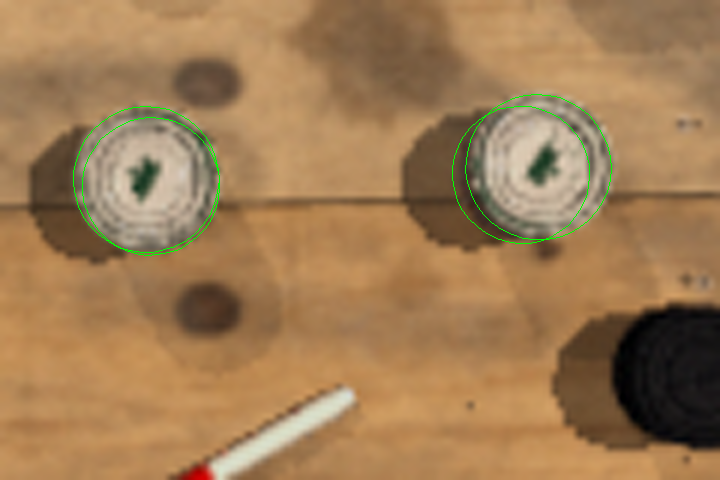

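View pics/sc.png

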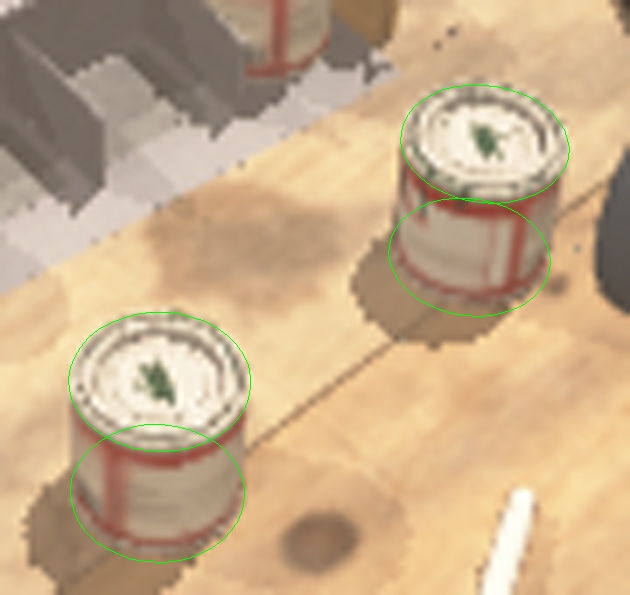

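```bash
cat >> h.py <<'E'
from scipy.spatial.transform import Rotation as Rt
def plan(x,y,z,th):
    """print offset (mm) and angular (deg, tool axes) from the present pose to tool-down with tool x at yaw th deg"""
    S=manip.sense(); R0=Rt.from_quat(S["tool_rot"])
    R1=Rt.from_matrix(np.c_[[np.cos(np.radians(th)),np.sin(np.radians(th)),0],[np.sin(np.radians(th)),-np.cos(np.radians(th)),0],[0,0,-1]])
    d=R0.inv().apply(np.array([x,y,z])-S["tcp_pos"])*1000
    a=np.degrees((R0.inv()*R1).as_rotvec())
    print("off",d.round(1),"ang",a.round(2),"t",round(S["t"],2),"gap",round(S["finger_gap"],3),"dist",np.linalg.norm(d).round(),"F",S["force"].round(1))
    return d,a
E
python3 - <<'E'
from h import *
import pickle
t,s=pickle.load(open("s0.pkl","rb"))
print("blk",ray(t,(355,267),.077),"vice top-left",ray(t,(412,230),.15),ray(t,(385,270),.1),ray(t,(440,260),.1))
plan(.147,-.607,.36,13.6)
plan(.385,-.143,.36,41)
E
```

```text
blk [ 0.3260632 -0.1771116  0.077    ] vice top-left [ 0.43653544 -0.34112086  0.15      ] [ 0.3156932  -0.26640516  0.1       ] [ 0.34336262 -0.44094231  0.1       ]
off [  -0.2   -0.2 -129.3] ang [-0.08 -0.01  0.03] t 0.2 gap 1.001 dist 129.0 F [ 0.2 -0.1  0.3]
off [ 340.4 -395.1 -128.7] ang [ -0.07  -0.03 -27.37] t 0.2 gap 1.001 dist 537.0 F [ 0.2 -0.1  0.3]
```

```bash
python3 -m crank '[{"grip":0.5,"offset":[0,0,-45],"angular":[0,0,0]},{"grip":0.53,"offset":[0,0,-90],"angular":[0,0,0]},{"grip":0.53,"offset":[0,0,-130],"angular":[0,0,0]},{"grip":0.53,"offset":[25,-30,-130],"angular":[0,0,-4]},{"grip":0.53,"offset":[55,-65,-130],"angular":[0,0,-8]},{"grip":0.53,"offset":[85,-98,-130],"angular":[0,0,-12]},{"grip":0.53,"offset":[113,-131,-130],"angular":[0,0,-16]},{"grip":0.53,"offset":[141,-164,-130],"angular":[0,0,-20]},{"grip":0.53,"offset":[170,-197,-130],"angular":[0,0,-24]},{"grip":0.53,"offset":[170,-197,-130],"angular":[0,0,-27]}]' 30
python3 -c "
from h import *
plan(.385,-.143,.13,41)"
```

```text
t: 1.2
tcp_pos: [0.2674, -0.3704, 0.3612]
tool_rot: [0.937, 0.351, 0.001, -0.002]
force: [-0.3, -0.6, -0.4]
finger_gap: 0.468
off [237.3 -93.8 232.1] ang [-0.14 -0.15  0.04] t 1.2 gap 0.468 dist 345.0 F [-0.3 -0.6 -0.4]
```

```bash
python3 -m crank '[{"grip":0.53,"offset":[40,-16,0],"angular":[0,0,0]},{"grip":0.53,"offset":[80,-32,20],"angular":[0,0,0]},{"grip":0.53,"offset":[120,-48,50],"angular":[0,0,0]},{"grip":0.53,"offset":[160,-63,75],"angular":[0,0,0]},{"grip":0.53,"offset":[200,-79,100],"angular":[0,0,0]},{"grip":0.53,"offset":[237,-94,120],"angular":[0,0,0]},{"grip":0.53,"offset":[237,-94,160],"angular":[0,0,0]},{"grip":0.53,"offset":[237,-94,200],"angular":[0,0,0]},{"grip":0.53,"offset":[237,-94,232],"angular":[0,0,0]},{"grip":0.53,"offset":[237,-94,232],"angular":[0,0,0]}]'
python3 - <<'E'
from h import *
t=snap("top");s=snap("scene")
p=manip.sense()["tcp_pos"]; print(p,proj(t,p),proj(s,p))
crop(t["bgr"],250,150,140,140,4,"t3"); crop(s["bgr"],220,130,150,140,4,"s3")
plan(.390,-.139,.020,41)
E
```

```text
t: 2.2
tcp_pos: [0.3825, -0.1484, 0.1264]
tool_rot: [0.938, 0.347, -0.002, -0.004]
force: [0.8, -1.3, 0.3]
finger_gap: 0.466
[ 0.38476692 -0.15025891  0.12939335] [[348.77556482 248.42174807]] [[349.04511134 188.97941069]]
off [ 11.3  -5.  109.4] ang [-0.06  0.01 -0.38] t 2.3 gap 0.468 dist 110.0 F [-0.  -0.5  0.6]
```

View pics/t3.png

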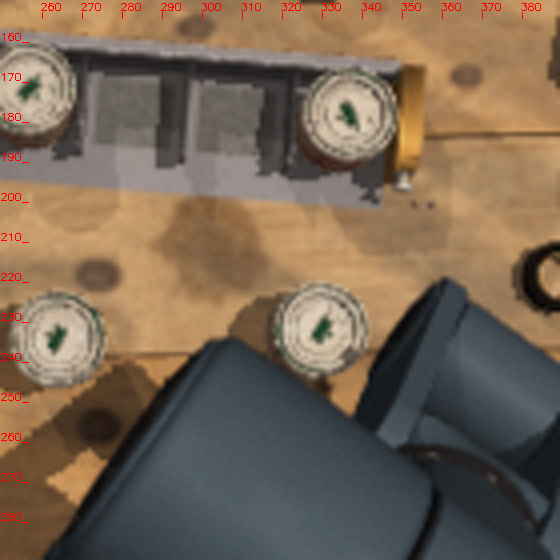

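View pics/s3.png

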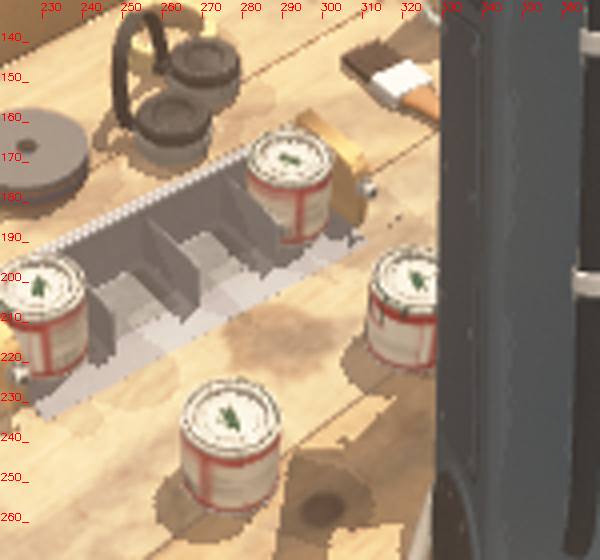

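```bash
python3 -m crank '[{"grip":0.53,"offset":[11,-5,20],"angular":[0,0,0]},{"grip":0.53,"offset":[11,-5,45],"angular":[0,0,0]},{"grip":0.53,"offset":[11,-5,70],"angular":[0,0,0]},{"grip":0.53,"offset":[11,-5,90],"angular":[0,0,0]},{"grip":0.53,"offset":[11,-5,104],"angular":[0,0,0]},{"grip":0.53,"offset":[11,-5,109],"angular":[0,0,0]},{"grip":0.53,"offset":[11,-5,109],"angular":[0,0,0]}]'
python3 - <<'E'
from h import *
rk=(.6337,.0011,-.0951)
S=manip.sense();print(S["tcp_pos"])
P=T2(rk,(-.115,-.044,0))[0]; print(P)
th=np.radians(41);print("tool target",P[:2]-.0445*np.array([np.cos(th),np.sin(th)]))
a=P[:2]-.0445*np.array([np.cos(th),np.sin(th)])
plan(*a,.02,41)
E
```

```text
t: 3.0
tcp_pos: [0.3909, -0.1401, 0.0211]
tool_rot: [0.938, 0.347, 0.001, 0.001]
force: [-0.0, 0.5, -0.6]
finger_gap: 0.471
[ 0.39086269 -0.14013804  0.02114918]
[ 0.51504154 -0.03178116  0.        ]
tool target [ 0.48145697 -0.06097579]
off [120.3  -1.1   1.2] ang [ 0.13 -0.03 -0.39] t 3.0 gap 0.471 dist 120.0 F [-0.   0.5 -0.6]
```

```bash
python3 -m crank '[{"grip":0.53,"offset":[7,0,0],"angular":[0,0,0]},{"grip":0.53,"offset":[12,0,0],"angular":[0,0,0]},{"grip":0.53,"offset":[17,0,0],"angular":[0,0,0]},{"grip":0.53,"offset":[22,0,0],"angular":[0,0,0]},{"grip":0.53,"offset":[28,0,0],"angular":[0,0,0]},{"grip":0.53,"offset":[35,0,0],"angular":[0,0,0]},{"grip":0.53,"offset":[42,0,0],"angular":[0,0,0]},{"grip":0.53,"offset":[50,0,0],"angular":[0,0,0]},{"grip":0.53,"offset":[55,0,0],"angular":[0,0,0]},{"grip":0.53,"offset":[57,0,0],"angular":[0,0,0]}]'
python3 - <<'E'
from h import *
t=snap("top");s=snap("scene")
S=manip.sense();p=S["tcp_pos"]; print(p,S["force"])
crop(t["bgr"],250,150,140,140,4,"t4"); crop(s["bgr"],220,130,150,140,4,"s4")
E
```

```text
t: 4.0
tcp_pos: [0.4333, -0.1015, 0.0202]
tool_rot: [0.938, 0.348, -0.0, -0.0]
force: [-2.2, -2.6, 2.7]
finger_gap: 0.47
[ 0.43323067 -0.10169904  0.02019047] [-1.59600328 -0.05842664 -0.20151692]
```

View pics/t4.png

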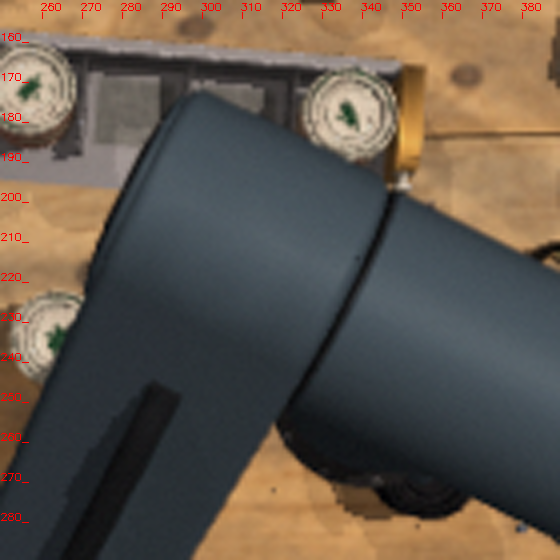

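View pics/s4.png

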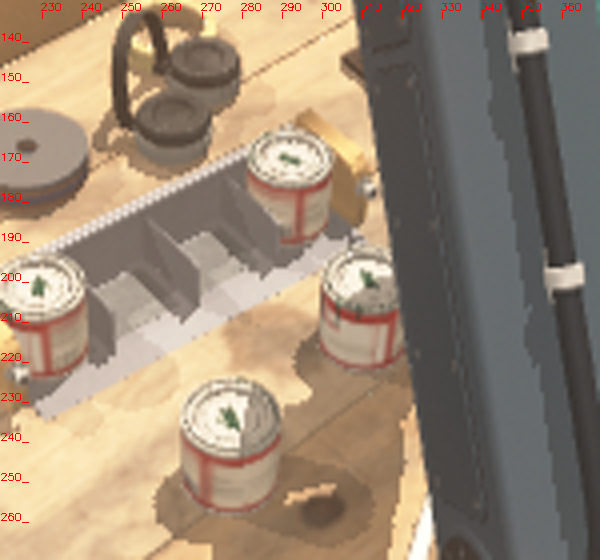

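```bash
python3 - <<'E'
from h import *
s=vision.snapshot("scene")
print(ray(s,(220+361/4-.5,130+282/4-.5),.077)); print(manip.sense()["tcp_pos"])
E
python3 -m crank '[{"grip":0.53,"offset":[3,-1,0],"angular":[0,0,0]},{"grip":0.53,"offset":[8,-1,0],"angular":[0,0,0]},{"grip":0.53,"offset":[15,-1,0],"angular":[0,0,0]},{"grip":0.53,"offset":[23,-1,0],"angular":[0,0,0]},{"grip":0.53,"offset":[31,-1,0],"angular":[0,0,0]},{"grip":0.53,"offset":[39,-1,0],"angular":[0,0,0]},{"grip":0.53,"offset":[47,-1,0],"angular":[0,0,0]},{"grip":0.53,"offset":[55,-1,0],"angular":[0,0,0]},{"grip":0.53,"offset":[60,-1,0],"angular":[0,0,0]},{"grip":0.53,"offset":[63,-1,0],"angular":[0,0,0]}]'
python3 - <<'E'
from h import *
s=snap("scene")
S=manip.sense();p=S["tcp_pos"]; print(p,S["force"])
crop(s["bgr"],220,130,150,140,4,"s5")
E
```

```text
[ 0.46857387 -0.0643727   0.077     ]
[ 0.4332066  -0.10184826  0.02017501]
t: 5.15
tcp_pos: [0.4807, -0.06, 0.0203]
tool_rot: [0.938, 0.347, 0.0, 0.0]
force: [-2.6, -2.2, 1.7]
finger_gap: 0.469
[ 0.48097307 -0.05990525  0.02031137] [-0.62726996 -0.67479731 -0.93658154]
```

View pics/s5.png

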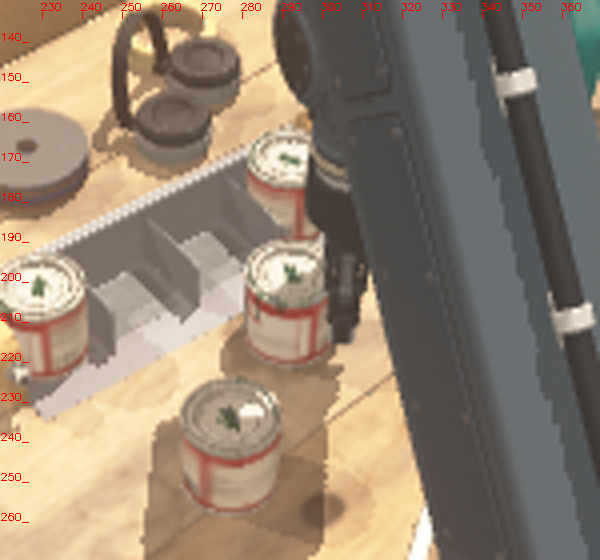

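```bash
python3 - <<'E'
from h import *
s=vision.snapshot("scene")
c=ray(s,(292,198.2),.077)+[.0016,-.0022,0]; print(c)
rk=(.6337,.0011,-.0951)
d=c[:2]-rk[:2]; cc,ss=np.cos(rk[2]),np.sin(rk[2]); print("rack frame",cc*d[0]+ss*d[1],-ss*d[0]+cc*d[1])
p=manip.sense()["tcp_pos"]; print(np.linalg.norm(c[:2]-p[:2]))
E
```

```text
[ 0.51516903 -0.03001291  0.077     ]
rack frame -0.11504099113076778 -0.04222763923545327
0.04576672292593618
```

```bash
python3 - <<'E'
from h import *
rk=(.6337,.0011,-.0951)
P=T2(rk,(-.180,-.044,0))[0]; print(P)
plan(*P[:2],.02,np.degrees(rk[2]))
E
```

```text
[ 0.45033525 -0.02560897  0.        ]
off [ -0.6 -45.9   0.2] ang [ 1.00e-02 -2.00e-02  4.61e+01] t 5.25 gap 0.469 dist 46.0 F [ 0.2 -0.6 -0.7]
```

```bash
python3 -m crank '[{"grip":0.53,"offset":[-12,0,0],"angular":[0,0,0]},{"grip":0.53,"offset":[-30,0,0],"angular":[0,0,0]},{"grip":0.53,"offset":[-30,-10,0],"angular":[0,0,8]},{"grip":0.53,"offset":[-30,-20,0],"angular":[0,0,16]},{"grip":0.53,"offset":[-30,-30,0],"angular":[0,0,24]},{"grip":0.53,"offset":[-27,-40,0],"angular":[0,0,32]},{"grip":0.53,"offset":[-18,-46,0],"angular":[0,0,40]},{"grip":0.53,"offset":[-10,-46,0],"angular":[0,0,46]},{"grip":0.53,"offset":[-1,-46,0],"angular":[0,0,46]},{"grip":0.53,"offset":[-1,-46,0],"angular":[0,0,46]}]'
python3 - <<'E'
from h import *
s=snap("scene")
rk=(.6337,.0011,-.0951)
plan(*T2(rk,(-.180,-.044,0))[0][:2],.02,np.degrees(rk[2]))
plan(*T2(rk,(-.0037-.0445,-.044,0))[0][:2],.023,np.degrees(rk[2]))
crop(s["bgr"],220,130,150,140,4,"s6")
E
```

```text
t: 6.25
tcp_pos: [0.4507, -0.0263, 0.0204]
tool_rot: [0.999, -0.046, 0.001, 0.0]
force: [-0.2, -0.0, -1.3]
finger_gap: 0.469
off [ 0.3 -0.8  0.3] ang [ 0.01 -0.05  0.2 ] t 6.3 gap 0.469 dist 1.0 F [0.  0.2 0.7]
off [132.1  -0.3  -2.5] ang [ 0.01 -0.05  0.2 ] t 6.3 gap 0.469 dist 132.0 F [0.  0.2 0.7]
```

View pics/s6.png

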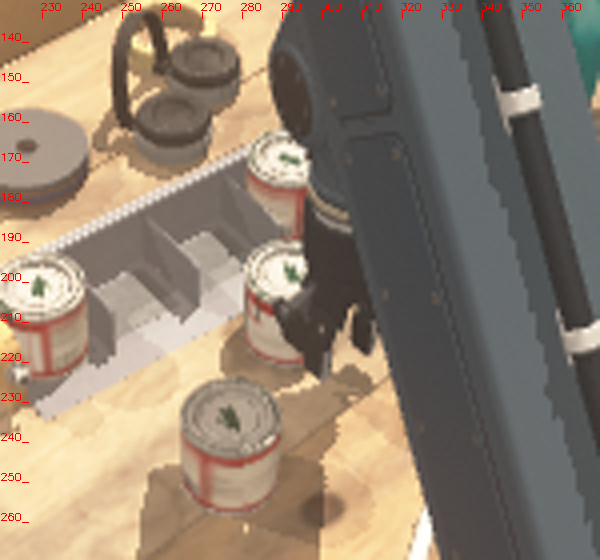

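```bash
python3 -m crank '[{"grip":0.53,"offset":[8,-1,0],"angular":[0,0,0]},{"grip":0.53,"offset":[14,-1,0],"angular":[0,0,0]},{"grip":0.53,"offset":[19,-1,0],"angular":[0,0,0]},{"grip":0.53,"offset":[24,-1,0],"angular":[0,0,0]},{"grip":0.53,"offset":[30,-1,0],"angular":[0,0,0]},{"grip":0.53,"offset":[37,-1,0],"angular":[0,0,0]},{"grip":0.53,"offset":[44,-1,-1],"angular":[0,0,0]},{"grip":0.53,"offset":[51,-1,-1],"angular":[0,0,0]},{"grip":0.53,"offset":[57,-1,-2],"angular":[0,0,0]},{"grip":0.53,"offset":[60,-1,-2],"angular":[0,0,0]}]'
python3 - <<'E'
from h import *
s=snap("scene"); t=snap("top")
rk=(.6337,.0011,-.0951)
plan(*T2(rk,(-.0037-.0445,-.044,0))[0][:2],.023,np.degrees(rk[2]))
crop(s["bgr"],220,130,150,140,4,"s7")
crop(t["bgr"],250,150,140,140,4,"t7")
E
```

```text
t: 7.3
tcp_pos: [0.5115, -0.0312, 0.0225]
tool_rot: [0.999, -0.047, 0.002, 0.0]
force: [-2.2, 0.0, 1.2]
finger_gap: 0.473
off [70.6  0.3 -0.4] ang [ 0.03 -0.19  0.08] t 7.4 gap 0.47 dist 71.0 F [-0.8  1.2  0.3]
```

View pics/s7.png

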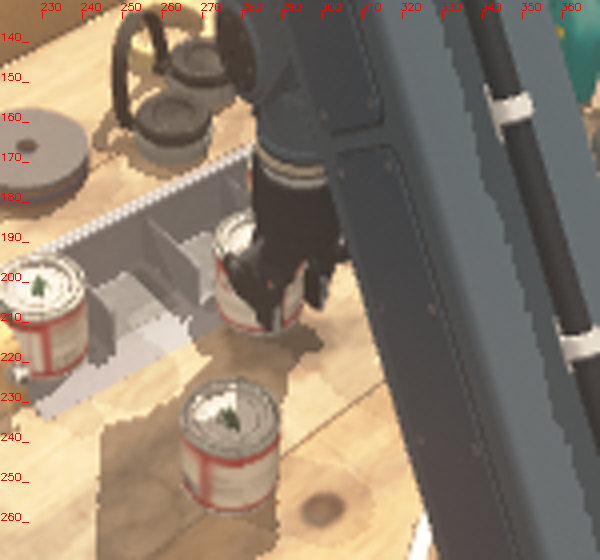

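View pics/t7.png

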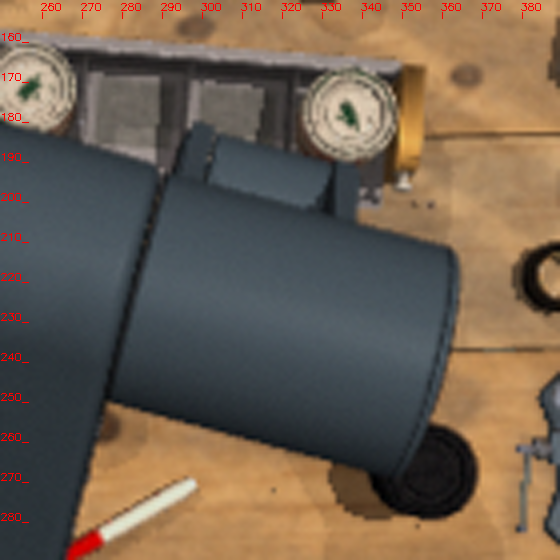

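```bash
python3 -m crank '[{"grip":0.53,"offset":[4,0,0],"angular":[0,0,0]},{"grip":0.53,"offset":[9,0,0],"angular":[0,0,0]},{"grip":0.53,"offset":[14,0,0],"angular":[0,0,0]},{"grip":0.53,"offset":[19,0,-1],"angular":[0,0,0]},{"grip":0.53,"offset":[24,0,-1],"angular":[0,0,0]},{"grip":0.53,"offset":[29,0,-1],"angular":[0,0,0]},{"grip":0.53,"offset":[33,0,-1],"angular":[0,0,0]},{"grip":0.53,"offset":[35,0,-1],"angular":[0,0,0]}]'
python3 -m crank '[{"grip":0.53,"offset":[4,0,0],"angular":[0,0,0]},{"grip":0.53,"offset":[9,0,0],"angular":[0,0,0]},{"grip":0.53,"offset":[14,0,0],"angular":[0,0,0]},{"grip":0.53,"offset":[19,0,0],"angular":[0,0,0]},{"grip":0.53,"offset":[23,0,0],"angular":[0,0,0]},{"grip":0.53,"offset":[26,0,0],"angular":[0,0,0]}]'
```

```text
t: 8.2
tcp_pos: [0.5449, -0.0341, 0.0233]
tool_rot: [0.999, -0.047, 0.0, 0.0]
force: [-2.0, 0.6, -0.2]
finger_gap: 0.47
t: 8.8
tcp_pos: [0.5707, -0.0365, 0.0233]
tool_rot: [0.999, -0.047, 0.0, 0.0]
force: [-1.2, 0.1, 0.4]
finger_gap: 0.47
```

```bash
python3 - <<'E'
from h import *
s=snap("scene"); t=snap("top")
rk=(.6337,.0011,-.0951)
plan(*T2(rk,(-.0037-.0445,-.044,0))[0][:2],.023,np.degrees(rk[2]))
crop(s["bgr"],220,130,150,140,4,"s8")
E
```

```text
off [10.6  0.5  0.3] ang [ 0.01 -0.08  0.07] t 8.9 gap 0.47 dist 11.0 F [-1.6  0.2 -1. ]
```

View pics/s8.png

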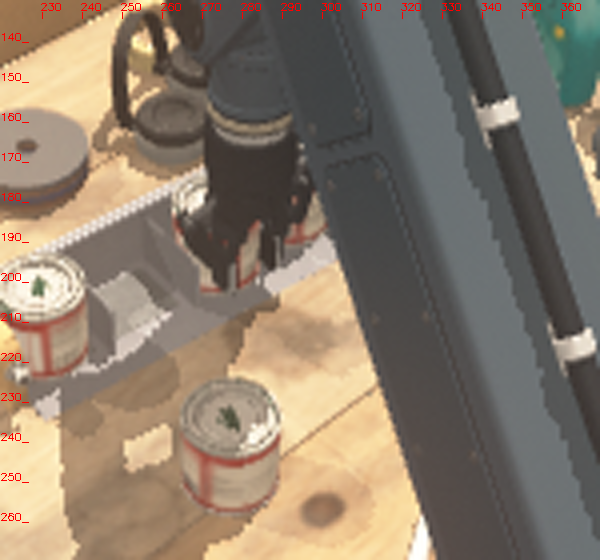

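```bash
python3 -m crank '[{"grip":0.53,"offset":[2,0,0],"angular":[0,0,0]},{"grip":0.53,"offset":[4,0,0],"angular":[0,0,0]},{"grip":0.53,"offset":[6,0,0],"angular":[0,0,0]},{"grip":0.53,"offset":[8,0,0],"angular":[0,0,0]}]'
python3 -m crank '[{"grip":0.53,"offset":[1,0,0],"angular":[0,0,0]},{"grip":0.53,"offset":[2,0,0],"angular":[0,0,0]}]'
```

```text
t: 9.3
tcp_pos: [0.5782, -0.0372, 0.0233]
tool_rot: [0.999, -0.047, -0.0, -0.0]
force: [-1.2, 0.6, 0.3]
finger_gap: 0.473
t: 9.5
tcp_pos: [0.58, -0.0373, 0.0233]
tool_rot: [0.999, -0.047, -0.0, -0.0]
force: [-3.4, -0.3, 1.6]
finger_gap: 0.469
```

```bash
python3 -m crank '[{"grip":0.53,"offset":[1,0,0],"angular":[0,0,0]},{"grip":0.53,"offset":[1.5,0,0],"angular":[0,0,0]}]'
python3 -m crank '[{"grip":0.53,"offset":[1,0,0],"angular":[0,0,0]},{"grip":0.53,"offset":[1,0,0],"angular":[0,0,0]}]'
```

```text
t: 9.7
tcp_pos: [0.58, -0.0372, 0.0232]
tool_rot: [0.999, -0.047, -0.002, -0.0]
force: [-6.3, -0.3, 2.3]
finger_gap: 0.468
t: 9.9
tcp_pos: [0.58, -0.0371, 0.023]
tool_rot: [0.999, -0.047, -0.003, -0.0]
force: [-6.8, 1.0, 3.5]
finger_gap: 0.476
```

```bash
python3 -m crank '[{"grip":0.53,"offset":[1.5,0,0],"angular":[0,0,0]},{"grip":0.53,"offset":[2,0,0],"angular":[0,0,0]}]'
python3 -m crank '[{"grip":0.53,"offset":[-5,0,0],"angular":[0,0,0]},{"grip":0.53,"offset":[-15,0,0],"angular":[0,0,0]},{"grip":0.53,"offset":[-35,0,0],"angular":[0,0,0]},{"grip":0.53,"offset":[-60,0,0],"angular":[0,0,0]},{"grip":0.53,"offset":[-60,0,-45],"angular":[0,0,0]},{"grip":0.53,"offset":[-65,-15,-90],"angular":[0,0,0]},{"grip":0.53,"offset":[-80,-40,-125],"angular":[0,0,5]},{"grip":0.53,"offset":[-105,-70,-130],"angular":[0,0,10]},{"grip":0.53,"offset":[-125,-110,-130],"angular":[0,0,18]},{"grip":0.53,"offset":[-135,-150,-130],"angular":[0,0,26]}]'
python3 - <<'E'
from h import *
s=snap("scene"); t=snap("top")
crop(s["bgr"],195,130,150,140,4,"s9");crop(t["bgr"],230,145,140,140,4,"t9")
S=manip.sense();print(S["tcp_pos"])
E
```

```text
t: 10.1
tcp_pos: [0.5798, -0.037, 0.0229]
tool_rot: [0.999, -0.047, -0.005, -0.001]
force: [-11.1, 0.0, 6.2]
finger_gap: 0.47
t: 11.1
tcp_pos: [0.4637, 0.1232, 0.1542]
tool_rot: [0.963, -0.27, 0.001, -0.0]
force: [0.3, 0.6, -0.2]
finger_gap: 0.47
[0.46360596 0.12583765 0.15392719]
```

View pics/s9.png

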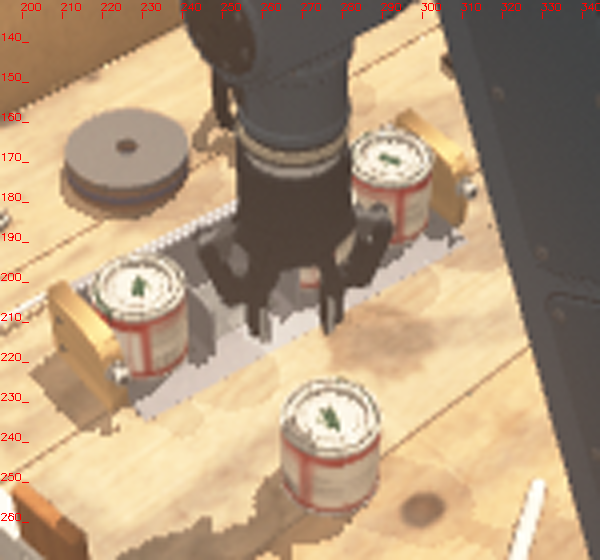

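View pics/t9.png

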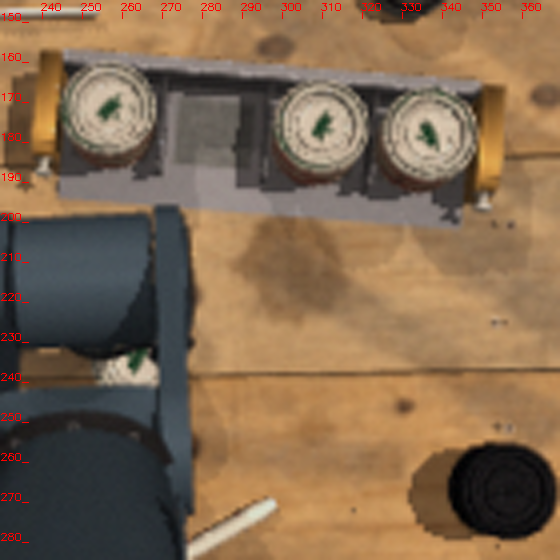

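```bash
python3 - <<'E'
from h import *
rk=(.6337,.0011,-.0951)
print(T2(rk,(-.115,.044,0)))
plan(.381,.147,.15,-32.7)
E
```

```text
[[0.52339773 0.0558212  0.        ]]
off [-81.8  24.1   3.8] ang [-0.13 -0.07  1.92] t 11.2 gap 0.469 dist 85.0 F [ 0.2 -0.5 -0.2]
```

```bash
python3 -m crank '[{"grip":0.53,"offset":[-28,8,0],"angular":[0,0,0]},{"grip":0.53,"offset":[-56,16,0],"angular":[0,0,2]},{"grip":0.53,"offset":[-82,24,0],"angular":[0,0,2]},{"grip":0.53,"offset":[-82,24,30],"angular":[0,0,2]},{"grip":0.53,"offset":[-82,24,65],"angular":[0,0,2]},{"grip":0.53,"offset":[-82,24,95],"angular":[0,0,2]},{"grip":0.53,"offset":[-82,24,120],"angular":[0,0,2]},{"grip":0.53,"offset":[-82,24,134],"angular":[0,0,2]},{"grip":0.53,"offset":[-82,24,134],"angular":[0,0,2]}]'
python3 - <<'E'
from h import *
P=np.array([.52340,.05582]); th=np.radians(-32.7)
a=P-.0455*np.array([np.cos(th),np.sin(th)])
plan(*a,.02,-32.7)
s=snap("scene"); crop(s["bgr"],195,130,150,150,4,"s10")
E
```

```text
t: 12.1
tcp_pos: [0.3824, 0.1431, 0.0178]
tool_rot: [0.959, -0.284, -0.0, 0.0]
force: [0.2, -0.5, 0.4]
finger_gap: 0.471
off [120.3  -3.2  -2.3] ang [ 0.04  0.05 -0.26] t 12.1 gap 0.471 dist 120.0 F [ 0.2 -0.5  0.4]
```

View pics/s10.png

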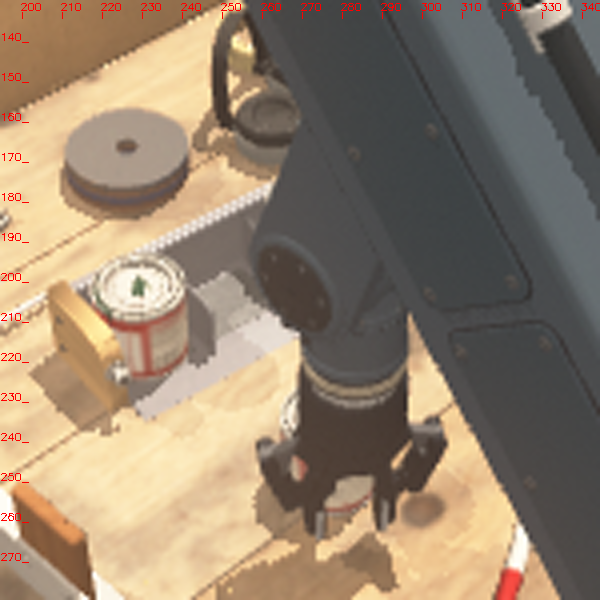

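```bash
python3 -m crank '[{"grip":0.53,"offset":[2,-3,-2],"angular":[0,0,0]},{"grip":0.53,"offset":[9,-3,-2],"angular":[0,0,0]},{"grip":0.53,"offset":[15,-3,-2],"angular":[0,0,0]},{"grip":0.53,"offset":[20,-3,-2],"angular":[0,0,0]},{"grip":0.53,"offset":[26,-3,-2],"angular":[0,0,0]},{"grip":0.53,"offset":[33,-3,-2],"angular":[0,0,0]},{"grip":0.53,"offset":[41,-3,-2],"angular":[0,0,0]},{"grip":0.53,"offset":[49,-3,-2],"angular":[0,0,0]},{"grip":0.53,"offset":[57,-3,-2],"angular":[0,0,0]},{"grip":0.53,"offset":[65,-3,-2],"angular":[0,0,0]}]'
python3 -m crank '[{"grip":0.53,"offset":[8,0,0],"angular":[0,0,0]},{"grip":0.53,"offset":[16,0,0],"angular":[0,0,0]},{"grip":0.53,"offset":[24,0,0],"angular":[0,0,0]},{"grip":0.53,"offset":[32,0,0],"angular":[0,0,0]},{"grip":0.53,"offset":[40,0,0],"angular":[0,0,0]},{"grip":0.53,"offset":[47,0,0],"angular":[0,0,0]},{"grip":0.53,"offset":[52,0,0],"angular":[0,0,0]},{"grip":0.53,"offset":[55,0,0],"angular":[0,0,0]},{"grip":0.53,"offset":[55,0,0],"angular":[0,0,0]}]'
python3 - <<'E'
from h import *
rk=(.6337,.0011,-.0951)
plan(*T2(rk,(-.180,.044,0))[0][:2],.02,np.degrees(rk[2]))
s=snap("scene"); crop(s["bgr"],195,130,150,150,4,"s11");print(manip.sense()["tcp_pos"])
E
```

```text
t: 13.15
tcp_pos: [0.4386, 0.1105, 0.0213]
tool_rot: [0.959, -0.284, -0.0, 0.0]
force: [-2.5, 3.2, 2.7]
finger_gap: 0.468
t: 14.05
tcp_pos: [0.4851, 0.0806, 0.0213]
tool_rot: [0.959, -0.284, 0.001, -0.0]
force: [-1.1, -0.2, -0.9]
finger_gap: 0.466
off [-12.   30.    1.3] ang [-1.000e-02 -8.000e-02 -2.753e+01] t 14.05 gap 0.466 dist 32.0 F [-1.1 -0.2 -0.9]
[0.48503461 0.08064938 0.02126963]
```

View pics/s11.png

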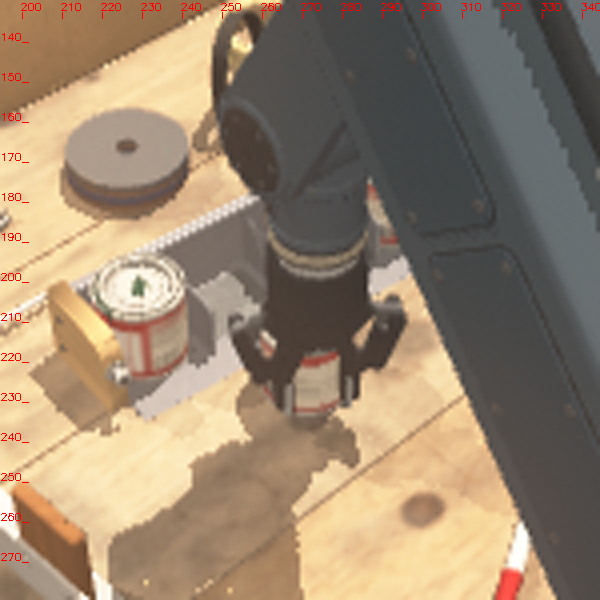

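```bash
python3 -m crank '[{"grip":0.53,"offset":[-12,0,0],"angular":[0,0,0]},{"grip":0.53,"offset":[-31,0,0],"angular":[0,0,0]},{"grip":0.53,"offset":[-31,10,0],"angular":[0,0,-8]},{"grip":0.53,"offset":[-31,20,0],"angular":[0,0,-16]},{"grip":0.53,"offset":[-28,30,0],"angular":[0,0,-24]},{"grip":0.53,"offset":[-20,30,0],"angular":[0,0,-27.5]},{"grip":0.53,"offset":[-12,30,0],"angular":[0,0,-27.5]},{"grip":0.53,"offset":[-12,30,0],"angular":[0,0,-27.5]}]'
python3 - <<'E'
from h import *
rk=(.6337,.0011,-.0951)
plan(*T2(rk,(-.180,.044,0))[0][:2],.02,np.degrees(rk[2]))
s=snap("scene"); crop(s["bgr"],195,130,150,150,4,"s12");print(manip.sense()["tcp_pos"])
E
```

```text
t: 14.9
tcp_pos: [0.4597, 0.062, 0.0214]
tool_rot: [0.999, -0.049, 0.002, 0.0]
force: [1.0, 0.2, -0.4]
finger_gap: 0.469
off [-1.   0.1  1.4] ang [ 0.   -0.19 -0.12] t 14.9 gap 0.469 dist 2.0 F [ 1.   0.2 -0.4]
[0.45867763 0.06227033 0.02136878]
```

View pics/s12.png

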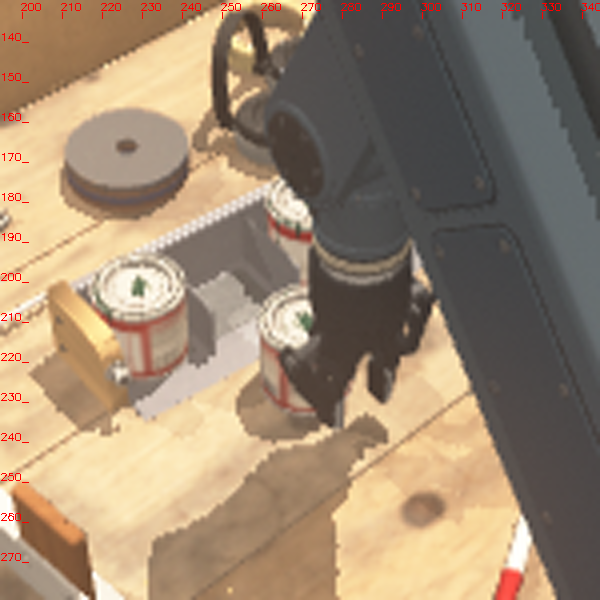

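```bash
python3 -m crank '[{"grip":0.53,"offset":[8,0,0],"angular":[0,0,0]},{"grip":0.53,"offset":[14,0,0],"angular":[0,0,0]},{"grip":0.53,"offset":[19,0,0],"angular":[0,0,0]},{"grip":0.53,"offset":[24,0,0],"angular":[0,0,0]},{"grip":0.53,"offset":[30,0,0],"angular":[0,0,0]},{"grip":0.53,"offset":[37,0,0],"angular":[0,0,0]},{"grip":0.53,"offset":[44,0,0],"angular":[0,0,0]},{"grip":0.53,"offset":[51,0,-1],"angular":[0,0,0]},{"grip":0.53,"offset":[57,0,-1],"angular":[0,0,0]},{"grip":0.53,"offset":[62,0,-1],"angular":[0,0,0]}]'
python3 -m crank '[{"grip":0.53,"offset":[5,0,0],"angular":[0,0,0]},{"grip":0.53,"offset":[10,0,0],"angular":[0,0,0]},{"grip":0.53,"offset":[15,0,0],"angular":[0,0,0]},{"grip":0.53,"offset":[20,0,-1],"angular":[0,0,0]},{"grip":0.53,"offset":[25,0,-1],"angular":[0,0,0]},{"grip":0.53,"offset":[29,0,-1],"angular":[0,0,0]},{"grip":0.53,"offset":[32,0,-1],"angular":[0,0,0]}]'
python3 - <<'E'
from h import *
rk=(.6337,.0011,-.0951)
plan(*T2(rk,(-.0494,.044,0))[0][:2],.023,np.degrees(rk[2]))
s=snap("scene"); crop(s["bgr"],195,130,150,150,4,"s13")
E
```

```text
t: 15.95
tcp_pos: [0.5206, 0.0563, 0.0224]
tool_rot: [0.999, -0.048, 0.001, 0.0]
force: [-2.1, 0.1, 1.5]
finger_gap: 0.472
t: 16.65
tcp_pos: [0.5521, 0.0532, 0.0233]
tool_rot: [0.999, -0.048, 0.0, 0.0]
force: [-1.9, 0.2, -0.5]
finger_gap: 0.468
off [36.8  0.1  0.3] ang [ 0.   -0.03 -0.03] t 16.65 gap 0.468 dist 37.0 F [-1.9  0.2 -0.5]
```

View pics/s13.png

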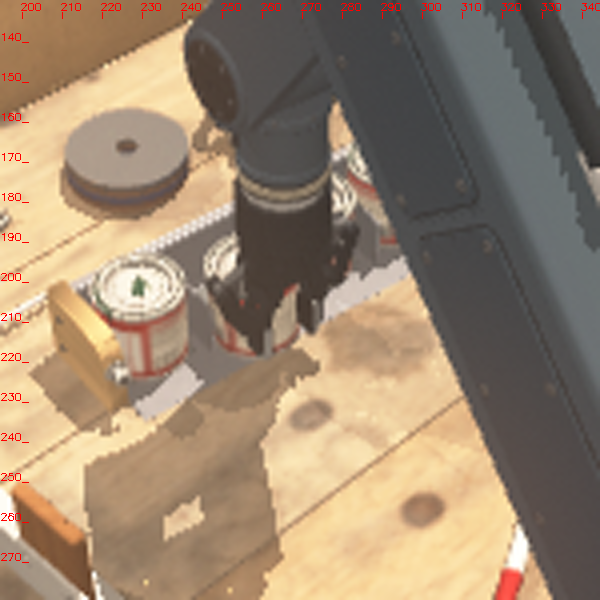

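```bash
python3 -m crank '[{"grip":0.53,"offset":[5,0,0],"angular":[0,0,0]},{"grip":0.53,"offset":[10,0,0],"angular":[0,0,0]},{"grip":0.53,"offset":[15,0,0],"angular":[0,0,0]},{"grip":0.53,"offset":[20,0,0],"angular":[0,0,0]},{"grip":0.53,"offset":[25,0,0],"angular":[0,0,0]},{"grip":0.53,"offset":[29,0,0],"angular":[0,0,0]},{"grip":0.53,"offset":[32,0,0],"angular":[0,0,0]},{"grip":0.53,"offset":[34,0,0],"angular":[0,0,0]}]'
python3 -m crank '[{"grip":0.53,"offset":[1,0,0],"angular":[0,0,0]},{"grip":0.53,"offset":[2,0,0],"angular":[0,0,0]},{"grip":0.53,"offset":[3,0,0],"angular":[0,0,0]}]'
```

```text
t: 17.5
tcp_pos: [0.5855, 0.0501, 0.0233]
tool_rot: [0.999, -0.048, 0.0, 0.0]
force: [-2.1, -0.5, 0.7]
finger_gap: 0.468
t: 17.8
tcp_pos: [0.588, 0.0499, 0.0233]
tool_rot: [0.999, -0.048, -0.0, -0.0]
force: [-0.9, 0.0, 0.4]
finger_gap: 0.471
```

```bash
python3 -m crank '[{"grip":0.53,"offset":[1,0,0],"angular":[0,0,0]},{"grip":0.53,"offset":[2,0,0],"angular":[0,0,0]}]'
```

```text
t: 18.0
tcp_pos: [0.5884, 0.0499, 0.0231]
tool_rot: [0.999, -0.048, -0.002, -0.0]
force: [-6.0, 0.7, 2.3]
finger_gap: 0.471
```

```bash
python3 -m crank '[{"grip":0.53,"offset":[1.5,0,0],"angular":[0,0,0]},{"grip":0.53,"offset":[2.5,0,0],"angular":[0,0,0]},{"grip":0.53,"offset":[2.5,0,0],"angular":[0,0,0]}]'
python3 -m crank '[{"grip":0.53,"offset":[-5,0,0],"angular":[0,0,0]},{"grip":0.53,"offset":[-15,0,0],"angular":[0,0,0]},{"grip":0.53,"offset":[-35,0,0],"angular":[0,0,0]},{"grip":0.53,"offset":[-60,0,0],"angular":[0,0,0]},{"grip":0.53,"offset":[-60,0,-45],"angular":[0,0,0]},{"grip":0.53,"offset":[-65,-15,-90],"angular":[0,0,0]},{"grip":0.53,"offset":[-75,-50,-125],"angular":[0,0,0]},{"grip":0.53,"offset":[-80,-95,-150],"angular":[0,0,0]},{"grip":0.4,"offset":[-90,-140,-170],"angular":[0,0,0]},{"grip":0.4,"offset":[-90,-140,-170],"angular":[0,0,0]}]'
python3 - <<'E'
from h import *
s=snap("scene"); t=snap("top")
import pickle; pickle.dump((t,s),open("s1.pkl","wb"))
crop(t["bgr"],180,150,185,140,4,"t14");crop(s["bgr"],160,140,160,150,4,"s14")
S=manip.sense();print(S["tcp_pos"])
E
```

```text
t: 18.3
tcp_pos: [0.5883, 0.0499, 0.0229]
tool_rot: [0.999, -0.048, -0.005, -0.0]
force: [-9.4, -0.1, 3.6]
finger_gap: 0.47
t: 19.3
tcp_pos: [0.5183, 0.2024, 0.1971]
tool_rot: [0.999, -0.045, 0.005, -0.002]
force: [1.5, -0.3, -0.2]
finger_gap: 0.603
[0.51695983 0.19855626 0.19428684]
```

View pics/t14.png

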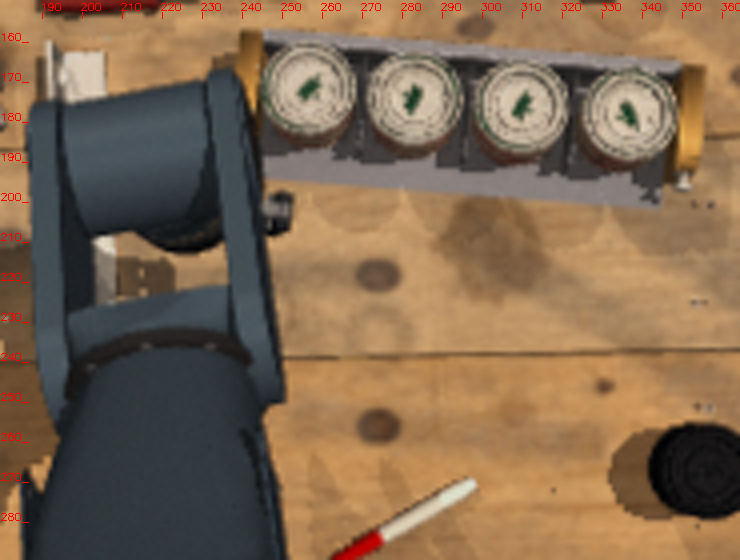

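View pics/s14.png

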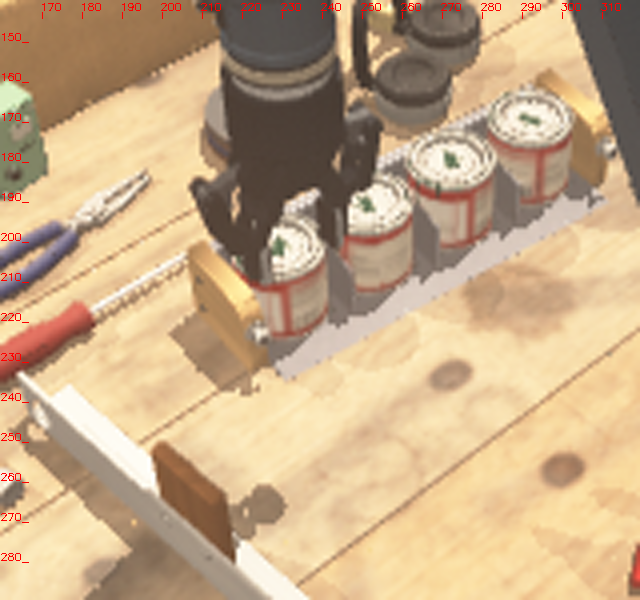

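```bash
python3 - <<'E'
from h import *
import pickle
S=manip.sense();print(S["q"].round(3))
br=(.4898,.3392,1.619)
g=T2(br,(-.009,0,0))[0];print(g)
plan(*g[:2],.15,np.degrees(br[2])-90)
t,s=pickle.load(open("s1.pkl","rb"));t0,s0=pickle.load(open("s0.pkl","rb"))
from ov import *
W=[T2(br,l) for l in barlines()]
crop(s["bgr"],160,225,110,100,6,"sb3",0,[(proj(s,l),(0,255,0)) for l in W[4:]])
E
```

```text
[ 0.165  0.478  1.654 -0.     1.005  1.829]
[0.49023367 0.33021045 0.        ]
off [ -38.9 -128.6   44.2] ang [-0.02 -0.21 -8.06] t 19.4 gap 0.598 dist 141.0 F [ 0.4  0.7 -0.5]
```

View pics/sb3.png

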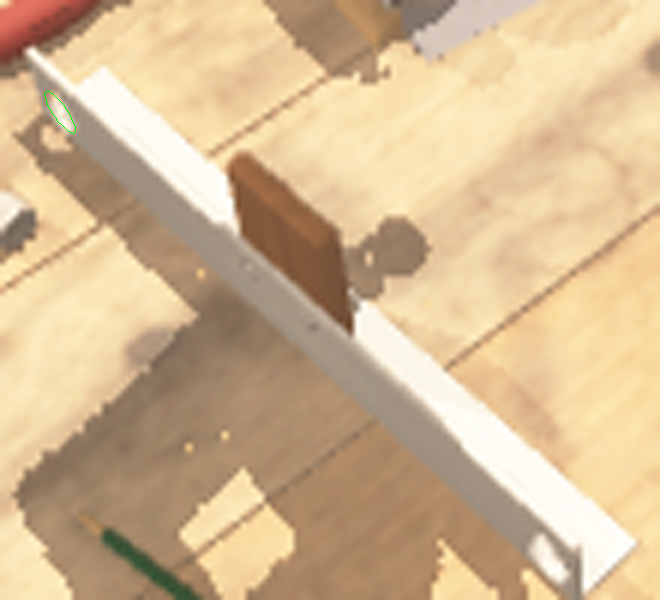

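```bash
python3 -m crank '[{"grip":0.3,"offset":[-4,-12,0],"angular":[0,0,-8]},{"grip":0.3,"offset":[-8,-24,0],"angular":[0,0,-16]},{"grip":0.3,"offset":[-12,-36,0],"angular":[0,0,-24]},{"grip":0.3,"offset":[-16,-48,0],"angular":[0,0,-32]},{"grip":0.3,"offset":[-20,-60,0],"angular":[0,0,-40]},{"grip":0.3,"offset":[-24,-72,0],"angular":[0,0,-48]},{"grip":0.3,"offset":[-28,-84,0],"angular":[0,0,-56]},{"grip":0.3,"offset":[-32,-98,0],"angular":[0,0,-64]},{"grip":0.3,"offset":[-36,-114,0],"angular":[0,0,-72]},{"grip":0.3,"offset":[-39,-129,0],"angular":[0,0,-80]}]' 60
python3 -m crank '[{"grip":0.3,"offset":[0,0,0],"angular":[0,0,-8]},{"grip":0.3,"offset":[0,0,0],"angular":[0,0,-16]},{"grip":0.3,"offset":[0,0,0],"angular":[0,0,-24]},{"grip":0.3,"offset":[0,0,0],"angular":[0,0,-32]},{"grip":0.3,"offset":[0,0,0],"angular":[0,0,-40]},{"grip":0.3,"offset":[0,0,0],"angular":[0,0,-48]},{"grip":0.3,"offset":[0,0,0],"angular":[0,0,-56]},{"grip":0.3,"offset":[0,0,0],"angular":[0,0,-64]},{"grip":0.3,"offset":[0,0,0],"angular":[0,0,-72]},{"grip":0.3,"offset":[0,0,0],"angular":[0,0,-80]}]'
python3 - <<'E'
from h import *
S=manip.sense();print(S["q"].round(3),S["tcp_pos"])
br=(.4898,.3392,1.619)
g=T2(br,(-.009,0,0))[0]
plan(*g[:2],.15,np.degrees(br[2])+90)
E
```

```text
t: 20.4
tcp_pos: [0.4903, 0.3281, 0.192]
tool_rot: [0.795, 0.607, -0.001, -0.0]
force: [-0.6, -0.3, 0.9]
finger_gap: 0.698
t: 21.4
tcp_pos: [0.4905, 0.3274, 0.192]
tool_rot: [0.219, 0.976, -0.001, -0.001]
force: [0.9, 0.5, -0.1]
finger_gap: 0.702
[ 4.000e-01  5.280e-01  1.562e+00 -1.000e-03  1.053e+00 -7.300e-01] [0.49050049 0.32743182 0.19196574]
off [ 1.4  2.5 42. ] ang [ -0.08  -0.06 -28.04] t 21.4 gap 0.702 dist 42.0 F [ 0.9  0.5 -0.1]
```

```bash
python3 -m crank '[{"grip":0.3,"offset":[1,2,10],"angular":[0,0,-8]},{"grip":0.3,"offset":[1,2,25],"angular":[0,0,-16]},{"grip":0.3,"offset":[1,2,40],"angular":[0,0,-24]},{"grip":0.3,"offset":[1,2,55],"angular":[0,0,-28]},{"grip":0.3,"offset":[1,2,62],"angular":[0,0,-28]},{"grip":0.3,"offset":[1,2,62],"angular":[0,0,-28]}]' 60
python3 - <<'E'
from h import *
s=snap("scene"); t=snap("top")
crop(t["bgr"],150,150,160,140,4,"t15");crop(s["bgr"],140,200,150,140,4,"s15")
br=(.4898,.3392,1.619)
g=T2(br,(-.009,0,0))[0]
plan(*g[:2],.0713,np.degrees(br[2])+90)
E
```

```text
t: 22.0
tcp_pos: [0.4895, 0.3301, 0.1295]
tool_rot: [-0.02, 1.0, -0.001, -0.002]
force: [0.1, -0.1, -0.2]
finger_gap: 0.706
off [ 0.2 -0.8 59.9] ang [-0.01 -0.   -0.35] t 22.1 gap 0.698 dist 60.0 F [ 0.5 -0.1 -0. ]
```

View pics/s15.png

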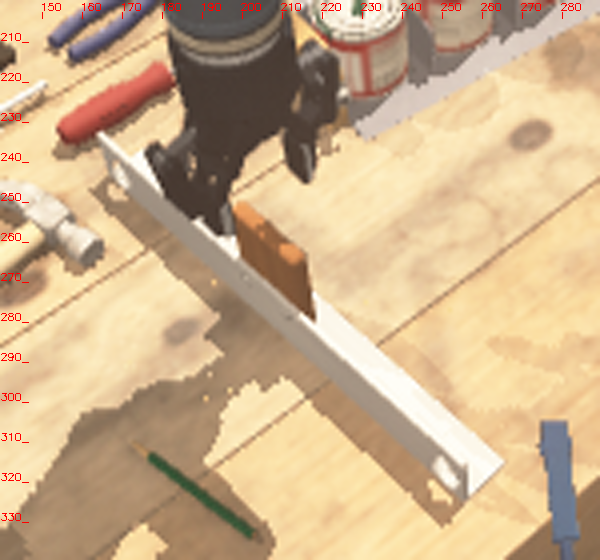

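View pics/t15.png

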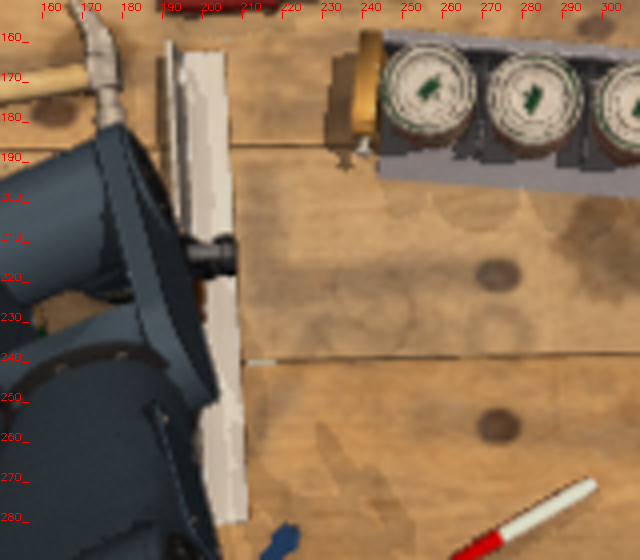

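```bash
python3 -m crank '[{"grip":0.3,"offset":[0,0,15],"angular":[0,0,0]},{"grip":0.3,"offset":[0,0,30],"angular":[0,0,0]},{"grip":0.3,"offset":[0,0,45],"angular":[0,0,0]},{"grip":0.3,"offset":[0,0,55],"angular":[0,0,0]},{"grip":0.3,"offset":[0,0,60],"angular":[0,0,0]},{"grip":0.3,"offset":[0,0,60],"angular":[0,0,0]}]' 60
python3 - <<'E'
from h import *
s=snap("scene"); print(manip.sense()["force"],manip.sense()["tcp_pos"])
crop(s["bgr"],140,200,150,140,4,"s16")
E
```

```text
t: 22.7
tcp_pos: [0.4899, 0.3316, 0.0711]
tool_rot: [-0.022, 1.0, -0.0, -0.0]
force: [-0.2, 0.0, -0.8]
finger_gap: 0.702
[0.94369088 0.42814695 0.82455247] [0.49024933 0.33179416 0.07159502]
```

View pics/s16.png

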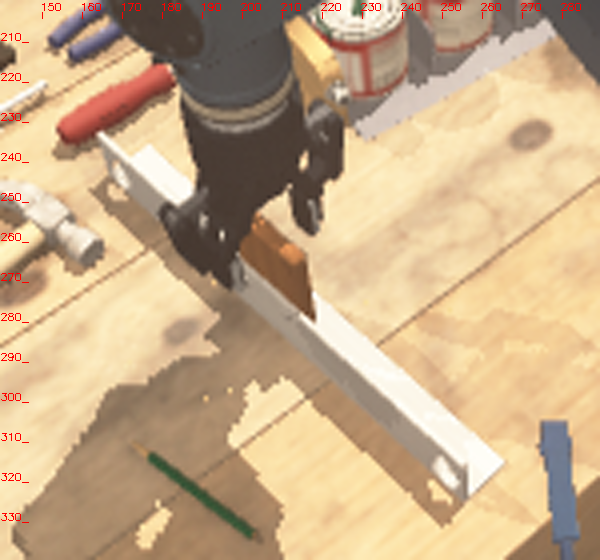

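```bash
python3 -m crank '[{"grip":0.5,"offset":[0,0,0],"angular":[0,0,0]},{"grip":0.6,"offset":[0,0,0],"angular":[0,0,0]},{"grip":0.7,"offset":[0,0,0],"angular":[0,0,0]},{"grip":0.8,"offset":[0,0,0],"angular":[0,0,0]},{"grip":0.9,"offset":[0,0,0],"angular":[0,0,0]},{"grip":1,"offset":[0,0,0],"angular":[0,0,0]},{"grip":1,"offset":[0,0,0],"angular":[0,0,0]},{"grip":1,"offset":[0,0,0],"angular":[0,0,0]}]' 70
python3 - <<'E'
from h import *
s=snap("scene"); S=manip.sense();print(S["force"],S["tcp_pos"],S["finger_gap"]*85)
crop(s["bgr"],140,200,150,140,4,"s17")
E
```

```text
t: 23.55
tcp_pos: [0.4901, 0.3316, 0.0717]
tool_rot: [-0.022, 1.0, -0.0, 0.0]
force: [-0.0, -1.7, 5.4]
finger_gap: 0.153
[-1.16796438 -1.08537049  5.53230726] [0.4901162  0.33158558 0.07171318] 13.367523143505833
```

View pics/s17.png

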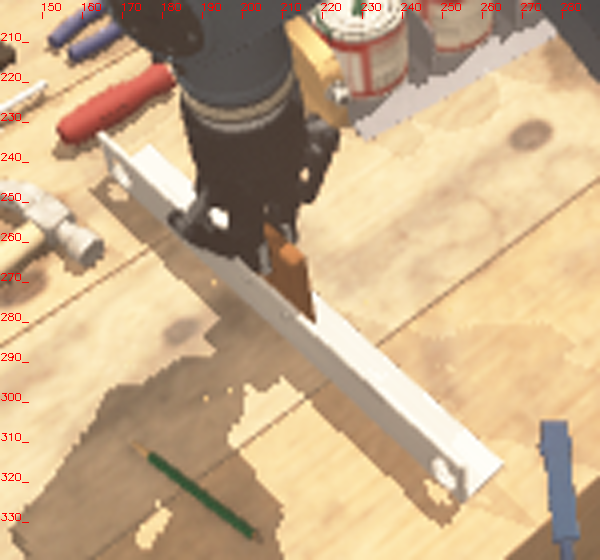

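```bash
python3 -m crank '[{"grip":1,"offset":[0,0,-4],"angular":[0,0,0]},{"grip":1,"offset":[0,0,-12],"angular":[0,0,0]},{"grip":1,"offset":[0,0,-28],"angular":[0,0,0]},{"grip":1,"offset":[0,0,-48],"angular":[0,0,0]},{"grip":1,"offset":[0,0,-70],"angular":[0,0,0]},{"grip":1,"offset":[0,0,-92],"angular":[0,0,0]},{"grip":1,"offset":[0,0,-112],"angular":[0,0,0]},{"grip":1,"offset":[0,0,-124],"angular":[0,0,0]},{"grip":1,"offset":[0,0,-128],"angular":[0,0,0]},{"grip":1,"offset":[0,0,-128],"angular":[0,0,0]}]' 70
python3 - <<'E'
from h import *
rk=(.6337,.0011,-.0951)
s=snap("scene");t=snap("top"); S=manip.sense();print(S["force"],S["ft_torque"],S["tcp_pos"],S["finger_gap"]*85)
crop(s["bgr"],120,130,190,150,4,"s18");crop(t["bgr"],150,150,180,150,4,"t18")
plan(*T2(rk,(-.115,0,0))[0][:2],.2,np.degrees(rk[2])+90)
E
```

```text
t: 24.6
tcp_pos: [0.4898, 0.3317, 0.1993]
tool_rot: [-0.022, 1.0, 0.0, 0.0]
force: [-0.5, -0.3, -3.4]
finger_gap: 0.152
[ 0.94631428 -0.10990915 -2.78092281] [-0.01160869  0.01567222 -0.00081308] [0.48912507 0.3313895  0.19818541] 13.060629545744858
off [ -16.  -320.4   -1.6] ang [-1.500e-01 -6.000e-02  9.798e+01] t 24.7 gap 0.154 dist 321.0 F [ 0.9 -0.1 -2.8]
```

View pics/s18.png

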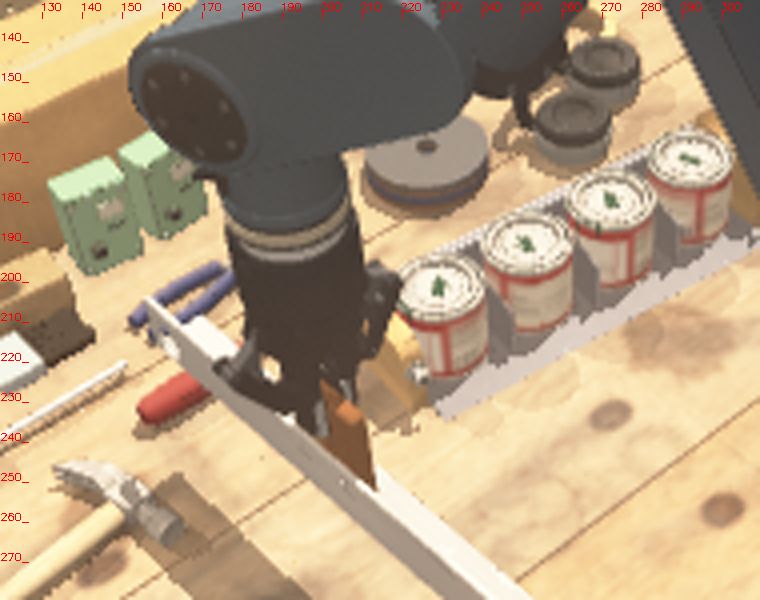

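View pics/t18.png

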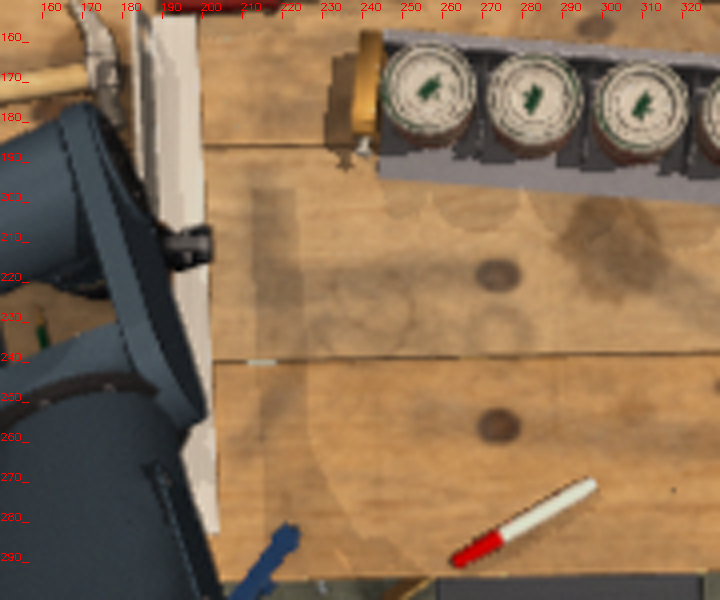

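```bash
python3 -m crank '[{"grip":1,"offset":[-1,-10,0],"angular":[0,0,4]},{"grip":1,"offset":[-2,-32,0],"angular":[0,0,11]},{"grip":1,"offset":[-4,-58,0],"angular":[0,0,18]},{"grip":1,"offset":[-5,-84,0],"angular":[0,0,26]},{"grip":1,"offset":[-7,-112,0],"angular":[0,0,34]},{"grip":1,"offset":[-8,-140,0],"angular":[0,0,42]},{"grip":1,"offset":[-9,-168,0],"angular":[0,0,50]},{"grip":1,"offset":[-11,-196,0],"angular":[0,0,58]},{"grip":1,"offset":[-12,-224,0],"angular":[0,0,66]},{"grip":1,"offset":[-13,-250,0],"angular":[0,0,74]}]' 70
python3 - <<'E'
from h import *
rk=(.6337,.0011,-.0951)
plan(*T2(rk,(-.115,0,0))[0][:2],.198,np.degrees(rk[2])+90)
E
```

```text
t: 25.7
tcp_pos: [0.5133, 0.0813, 0.1982]
tool_rot: [0.587, 0.81, -0.001, -0.001]
force: [0.7, -0.3, -3.2]
finger_gap: 0.151
off [-67.6 -16.    0.2] ang [-1.300e-01 -2.000e-02  2.363e+01] t 25.7 gap 0.151 dist 69.0 F [ 0.7 -0.3 -3.2]
```

```bash
python3 -m crank '[{"grip":1,"offset":[-22,-5,0],"angular":[0,0,8]},{"grip":1,"offset":[-44,-10,0],"angular":[0,0,16]},{"grip":1,"offset":[-60,-14,0],"angular":[0,0,22]},{"grip":1,"offset":[-67,-16,0],"angular":[0,0,24]},{"grip":1,"offset":[-67,-16,0],"angular":[0,0,24]},{"grip":1,"offset":[-67,-16,0],"angular":[0,0,24]}]' 70
python3 - <<'E'
from h import *
rk=(.6337,.0011,-.0951)
s=snap("scene");t=snap("top"); S=manip.sense();print(S["force"],S["ft_torque"],S["tcp_pos"],S["finger_gap"]*85,S["q"].round(2))
cv2.imwrite("pics/s19.png",s["bgr"])
crop(t["bgr"],200,150,190,150,4,"t19")
plan(*T2(rk,(-.115,0,0))[0][:2],.198,np.degrees(rk[2])+90)
E
```

```text
t: 26.3
tcp_pos: [0.5196, 0.0145, 0.1988]
tool_rot: [0.74, 0.673, -0.0, -0.001]
force: [-0.7, 0.3, -3.0]
finger_gap: 0.154
[ 0.71407837  0.21753111 -3.56708498] [ 0.02599804 -0.03650357  0.05956958] [0.51970103 0.01485582 0.1990735 ] 12.824285018424657 [-0.19  0.43  1.73  0.    0.98 -0.09]
off [-2.9 -0.2  1.1] ang [-0.05 -0.02  0.09] t 26.4 gap 0.151 dist 3.0 F [ 0.7  0.2 -3.6]
```

View pics/s19.png

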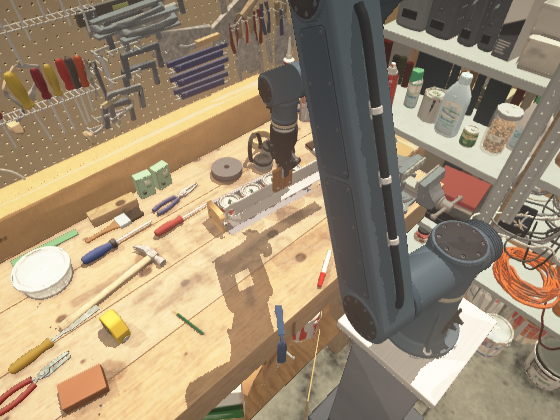

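View pics/t19.png

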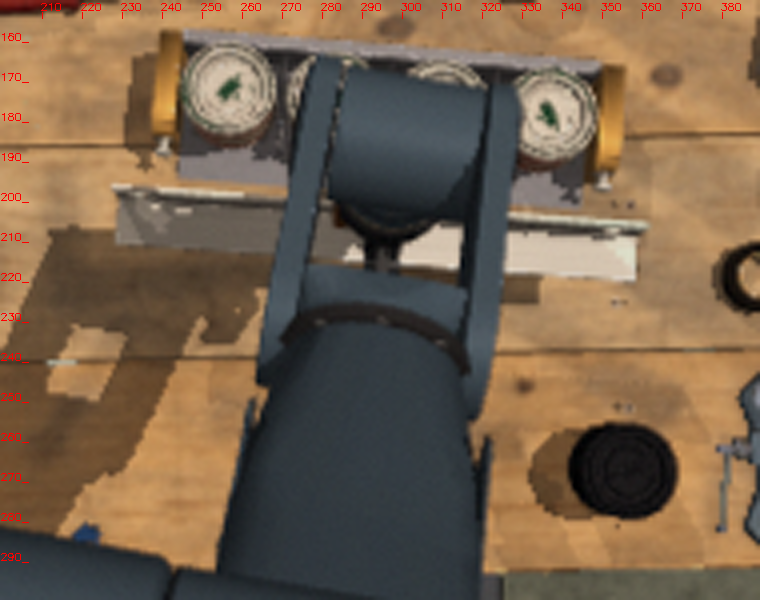

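```bash
python3 - <<'E'
from h import *
rk=np.array((.6337,.0011,-.0951))
t=vision.snapshot("top")
S=manip.sense();p=S["tcp_pos"]
u=p[2]-.0717
l=ray(t,(200+112/4-.5,150+189/4-.5),u+.05);r=ray(t,(200+648/4-.5,150+226/4-.5),u+.05)
m=(l+r)/2;print(l,r,np.linalg.norm(l-r),"mid",m,"yaw",np.degrees(np.arctan2(-(l-r)[0],(l-r)[1])),p)
c,s=np.cos(rk[2]),np.sin(rk[2])
for q in (m,p): d=q[:2]-rk[:2];print("rack",c*d[0]+s*d[1],-s*d[0]+c*d[1])
plan(*T2(rk,(-.115,0,0))[0][:2],.1007,np.degrees(rk[2])+90)
E
```

```text
[0.5448633  0.2151099  0.17748673] [ 0.50959696 -0.18459216  0.17748673] 0.4012548396914701 mid [0.52723013 0.01525887 0.17748673] yaw -5.042239366986282 [0.51980131 0.01484094 0.19918673]
rack -0.10733325858876386 0.0039848622033890595
rack -0.11468882431983503 0.0028634067587336165
off [-2.9 -0.3 98.5] ang [-0.03 -0.02  0.09] t 26.45 gap 0.156 dist 99.0 F [ 1.1  0.1 -2.9]
```

```bash
python3 -m crank '[{"grip":1,"offset":[-1,0,8],"angular":[0,0,0]},{"grip":1,"offset":[-3,0,22],"angular":[0,0,0]},{"grip":1,"offset":[-3.5,0,40],"angular":[0,0,0]},{"grip":1,"offset":[-3.5,0,58],"angular":[0,0,0]},{"grip":1,"offset":[-3.5,0,75],"angular":[0,0,0]},{"grip":1,"offset":[-3.5,0,88],"angular":[0,0,0]},{"grip":1,"offset":[-3.5,0,96],"angular":[0,0,0]},{"grip":1,"offset":[-3.5,0,98],"angular":[0,0,0]},{"grip":1,"offset":[-3.5,0,98],"angular":[0,0,0]}]' 70
python3 - <<'E'
from h import *
from ov import *
rk=np.array((.6337,.0011,-.0951))
s=snap("scene");t=snap("top"); S=manip.sense();p=S["tcp_pos"];print(S["force"],p,S["finger_gap"]*85)
plan(*T2(rk,(-.115,-.001,0))[0][:2],.1007,np.degrees(rk[2])+90)
crop(s["bgr"],200,140,120,110,6,"s20")
crop(t["bgr"],205,165,170,60,4,"t20")
E
```

```text
t: 27.35
tcp_pos: [0.5198, 0.0106, 0.1012]
tool_rot: [0.74, 0.673, -0.0, -0.0]
force: [0.4, 0.1, -3.6]
finger_gap: 0.151
[-1.3020776   0.20204365 -2.01922854] [0.52029514 0.01039921 0.1018515 ] 12.793637367524344
off [ 0.5 -1.2  1.1] ang [ 0.08  0.01 -0.01] t 27.45 gap 0.151 dist 2.0 F [-1.3  0.2 -2. ]
```

View pics/s20.png

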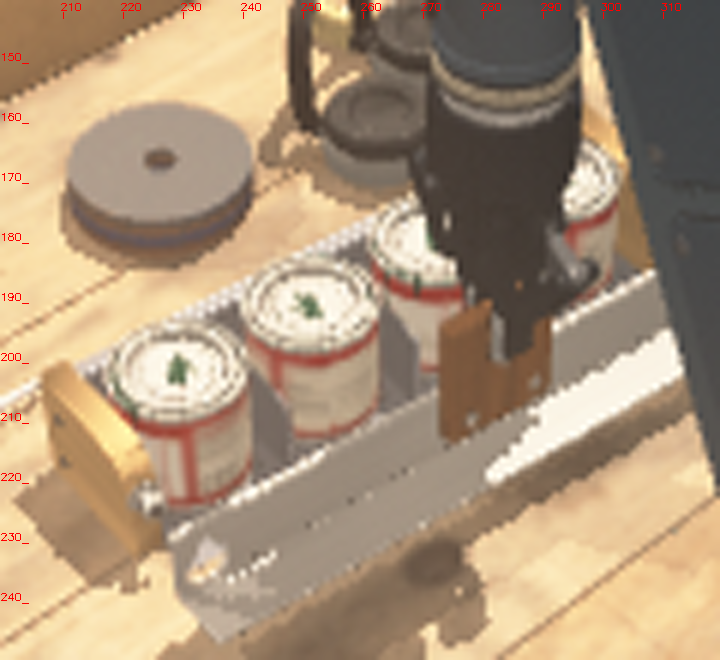

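View pics/t20.png

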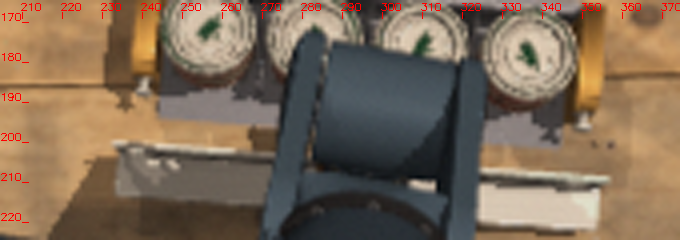

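```bash
python3 - <<'E'
from h import *
from ov import *
rk=np.array((.6337,.0011,-.0951))
s=snap("scene"); S=manip.sense();p=S["tcp_pos"]
u=p[2]-.0717
c,sn=np.cos(rk[2]),np.sin(rk[2]);d=p[:2]-rk[:2];xr,yr=c*d[0]+sn*d[1],-sn*d[0]+c*d[1];print(xr,yr,u)
yb=yr+.001; xb=xr+.009
H=T2(rk,(xb,yb+.183,u+.017))[0];K=T2(rk,(-.0565,.183,.046))[0]
a,b=proj(s,H)[0],proj(s,K)[0];print(a,b,a-b)
L=[T2((*T2(rk,(xb,yb,0))[0][:2],rk[2]),l+[0,0,u]) for l in barlines()]+[T2(rk,l) for l in racklines()]
crop(s["bgr"],200,140,120,110,6,"s21",0,[(proj(s,l),(0,255,0)) for l in L])
E
```

```text
-0.11374665791298212 -0.001521554528288416 0.0302469323631354
[233.53453533 233.37907895] [224.96026357 224.44541149] [8.57427176 8.93366746]
```

View pics/s21.png

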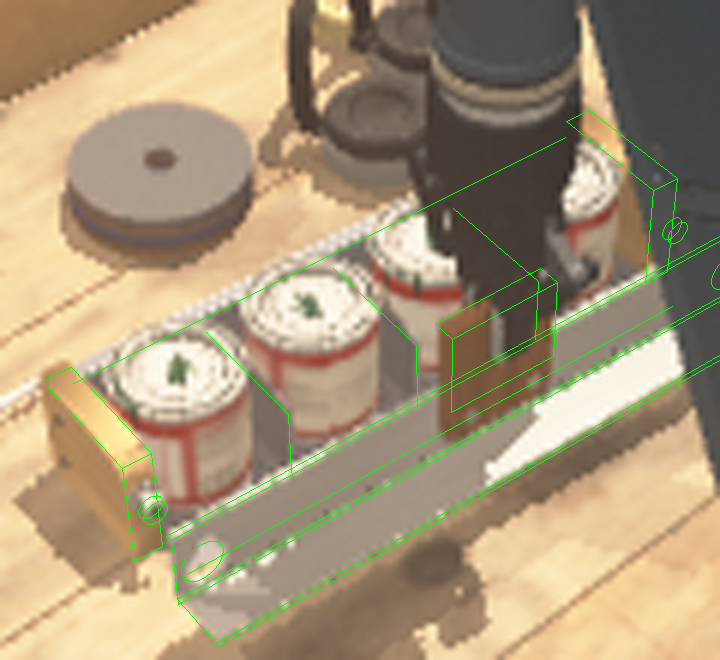

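```bash
python3 - <<'E'
from h import *
from ov import *
import pickle
t,s=pickle.load(open("s0.pkl","rb"))
a=[]
for i,rk in enumerate([(.6337,.0011,-.0951),(.6380,.0011,-.0951)]):
    L=[(proj(s,T2(rk,l)),(0,255,0)) for l in racklines()]
    crop(s["bgr"],203,193,38,48,10,"x",0,L if i else []);a.append(cv2.imread("pics/x.png"))
    crop(s["bgr"],293,155,24,48,10,"x",0,L if i else []);a.append(cv2.imread("pics/x.png"))
cv2.imwrite("pics/s22.png",cv2.resize(np.hstack(a),(800,310)))
L=[(proj(t,T2(rk,l)),(0,255,0)) for l in racklines()]
b=[]
for LL in ([],L):
    crop(t["bgr"],232,155,30,45,8,"x",0,LL);b.append(cv2.imread("pics/x.png"))
    crop(t["bgr"],335,160,24,45,8,"x",0,LL);b.append(cv2.imread("pics/x.png"))
cv2.imwrite("pics/t22.png",np.hstack(b)[:, :800] if 0 else cv2.resize(np.hstack(b),None,fx=.9,fy=.9))
E
```

```text
(no output)
```

View pics/s22.png

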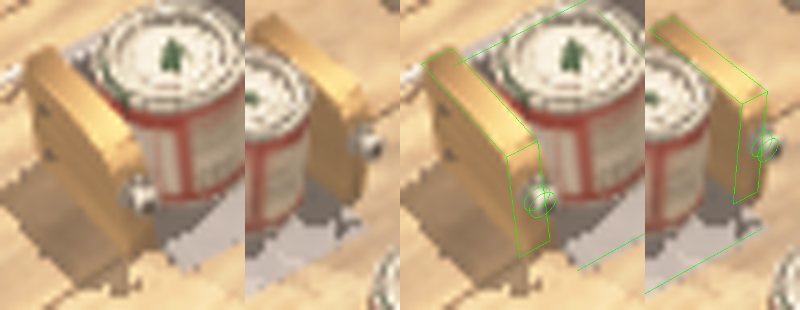

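View pics/t22.png

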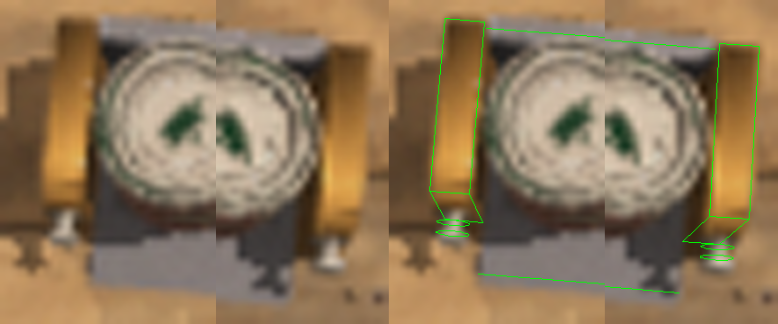

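```bash
python3 -m crank '[{"grip":1,"offset":[0.5,3,1],"angular":[0,0,0]},{"grip":1,"offset":[0.5,9,1],"angular":[0,0,0]},{"grip":1,"offset":[0.5,16,1],"angular":[0,0,0]},{"grip":1,"offset":[0.5,23,1],"angular":[0,0,0]},{"grip":1,"offset":[0.5,29,1],"angular":[0,0,0]},{"grip":1,"offset":[0.5,34,1],"angular":[0,0,0]},{"grip":1,"offset":[0.5,37,1],"angular":[0,0,0]},{"grip":1,"offset":[0.5,38,1],"angular":[0,0,0]},{"grip":1,"offset":[0.5,38,1],"angular":[0,0,0]}]' 70
cat > st.py <<'E'
from h import *
rk=np.array((.6337,.0011,-.0951))
S=manip.sense();p=S["tcp_pos"];c,sn=np.cos(rk[2]),np.sin(rk[2]);d=p[:2]-rk[:2]
print("bar rack x %.4f y %.4f underside %.4f"%(c*d[0]+sn*d[1]+.009,-sn*d[0]+c*d[1]+.001,p[2]-.0717),"F",S["force"].round(1),"M",S["ft_torque"].round(2),"t",S["t"])
E
python3 st.py; python3 - <<'E'
from h import *
s=snap("scene");t=snap("top")
crop(s["bgr"],200,150,120,90,6,"s23");crop(t["bgr"],205,155,170,70,4,"t23")
E
```

```text
t: 28.4
tcp_pos: [0.5575, 0.0073, 0.1002]
tool_rot: [0.74, 0.673, -0.0, -0.0]
force: [-0.0, 0.2, -2.7]
finger_gap: 0.159
bar rack x -0.0674 y -0.0000 underside 0.0285 F [-0.   0.2 -2.7] M [-0.    0.01  0.03] t 28.4
```

View pics/s23.png

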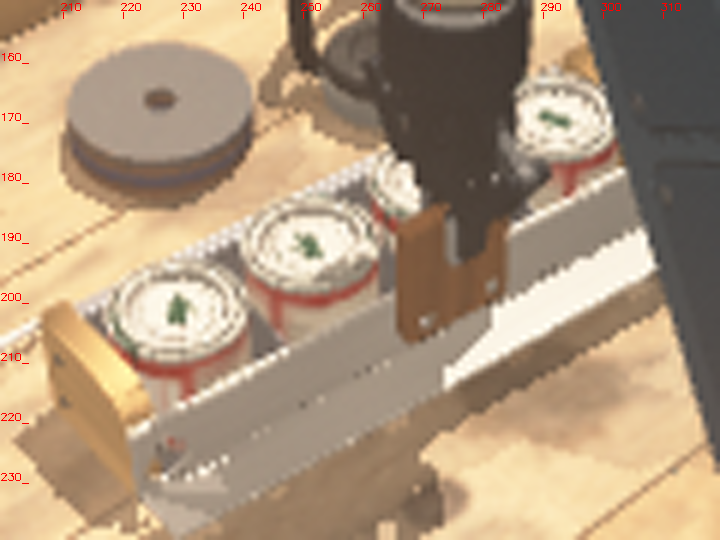

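View pics/t23.png

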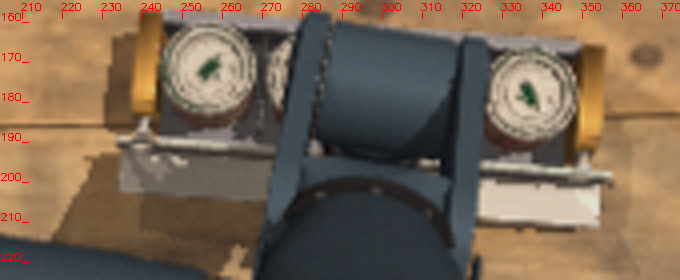

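```bash
python3 -m crank '[{"grip":1,"offset":[0,1.5,0],"angular":[0,0,0]},{"grip":1,"offset":[0,3,0],"angular":[0,0,0]},{"grip":1,"offset":[0,4.5,0],"angular":[0,0,0]},{"grip":1,"offset":[0,6,0],"angular":[0,0,0]}]' 70
python3 st.py
python3 -m crank '[{"grip":1,"offset":[0,1.5,0],"angular":[0,0,0]},{"grip":1,"offset":[0,3,0],"angular":[0,0,0]},{"grip":1,"offset":[0,4,0],"angular":[0,0,0]}]' 70
python3 st.py
python3 - <<'E'
from h import *
s=snap("scene");t=snap("top")
crop(s["bgr"],200,150,120,90,6,"s24");crop(t["bgr"],205,155,170,70,4,"t24")
E
```

```text
t: 28.9
tcp_pos: [0.5638, 0.0067, 0.1004]
tool_rot: [0.74, 0.673, 0.0, 0.0]
force: [0.5, -0.3, -3.7]
finger_gap: 0.15
bar rack x -0.0611 y -0.0001 underside 0.0287 F [ 0.5 -0.3 -3.7] M [-0.06  0.03 -0.02] t 28.9
t: 29.2
tcp_pos: [0.5678, 0.0063, 0.1003]
tool_rot: [0.74, 0.673, 0.0, 0.0]
force: [0.4, 0.2, -3.1]
finger_gap: 0.157
bar rack x -0.0571 y -0.0001 underside 0.0286 F [ 0.4  0.2 -3.1] M [-0.01 -0.02  0.  ] t 29.2
```

View pics/s24.png

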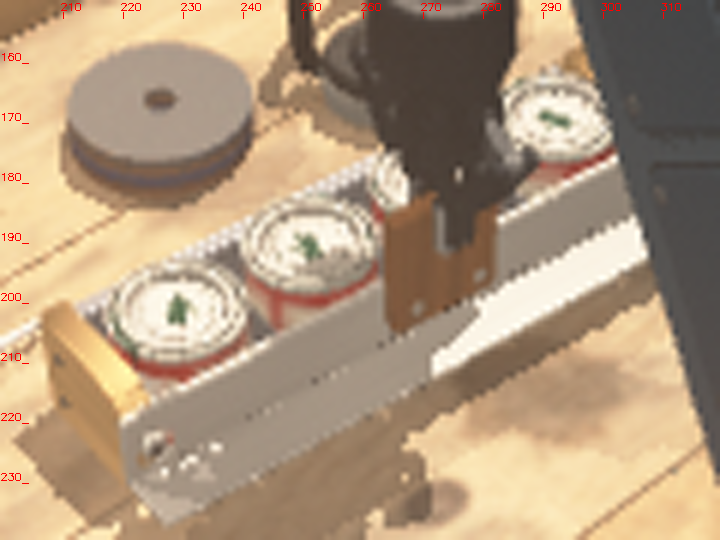

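View pics/t24.png

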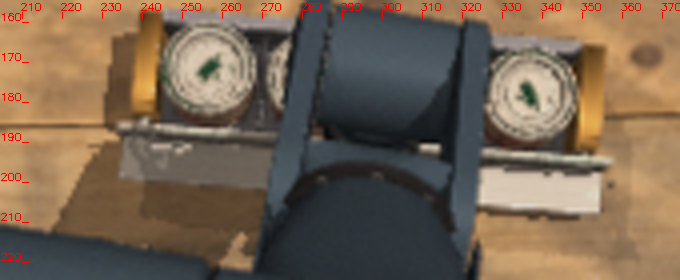

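```bash
python3 -m crank '[{"grip":1,"offset":[0,1.5,0],"angular":[0,0,0]},{"grip":1,"offset":[0,3,0],"angular":[0,0,0]},{"grip":1,"offset":[0,4,0],"angular":[0,0,0]},{"grip":1,"offset":[0,4,0],"angular":[0,0,0]}]' 70
python3 st.py
python3 -m crank '[{"grip":1,"offset":[0,1,0],"angular":[0,0,0]},{"grip":1,"offset":[0,2,0],"angular":[0,0,0]},{"grip":1,"offset":[0,3,0],"angular":[0,0,0]}]' 70
python3 st.py
```

```text
t: 29.7
tcp_pos: [0.5718, 0.0059, 0.1003]
tool_rot: [0.74, 0.673, 0.0, 0.0]
force: [-0.1, -0.1, -3.7]
finger_gap: 0.153
bar rack x -0.0531 y -0.0001 underside 0.0286 F [-0.1 -0.1 -3.7] M [-0.07  0.01 -0.03] t 29.7
t: 30.0
tcp_pos: [0.5746, 0.0057, 0.1003]
tool_rot: [0.74, 0.673, 0.0, 0.0]
force: [-0.3, -0.1, -3.3]
finger_gap: 0.154
bar rack x -0.0503 y -0.0001 underside 0.0286 F [-0.3 -0.1 -3.3] M [-0.09  0.    0.01] t 30.0
```

```bash
python3 -m crank '[{"grip":1,"offset":[0,1,0],"angular":[0,0,0]},{"grip":1,"offset":[0,2,0],"angular":[0,0,0]}]' 70
python3 st.py
```

```text
t: 30.2
tcp_pos: [0.5764, 0.0056, 0.1003]
tool_rot: [0.74, 0.672, -0.0, -0.0]
force: [-1.5, -0.2, -2.5]
finger_gap: 0.149
bar rack x -0.0485 y -0.0000 underside 0.0286 F [-1.5 -0.2 -2.5] M [ 0.05  0.17 -0.15] t 30.2
```

```bash
python3 -m crank '[{"grip":1,"offset":[0,1,0],"angular":[0,0,0]},{"grip":1,"offset":[0,1,0],"angular":[0,0,0]}]' 70
python3 st.py
python3 -m crank '[{"grip":1,"offset":[0,1,0],"angular":[0,0,0]},{"grip":1,"offset":[0,1,0],"angular":[0,0,0]}]' 70
python3 st.py
```

```text
t: 30.4
tcp_pos: [0.5767, 0.0056, 0.1001]
tool_rot: [0.74, 0.672, -0.001, -0.001]
force: [-2.9, -0.0, -2.2]
finger_gap: 0.152
bar rack x -0.0482 y 0.0000 underside 0.0284 F [-2.9 -0.  -2.2] M [-0.    0.34 -0.25] t 30.4
t: 30.6
tcp_pos: [0.5768, 0.0056, 0.1001]
tool_rot: [0.74, 0.673, -0.001, -0.002]
force: [-4.7, 0.5, -0.6]
finger_gap: 0.152
bar rack x -0.0480 y 0.0001 underside 0.0284 F [-4.7  0.5 -0.6] M [ 0.06  0.91 -0.24] t 30.6
```

```bash
python3 -m crank '[{"grip":1,"offset":[0,-2,0],"angular":[0,0,0]},{"grip":1,"offset":[0,-4,0],"angular":[0,0,0]},{"grip":1,"offset":[0,-5,0],"angular":[0,0,0]},{"grip":1,"offset":[0,-5,0],"angular":[0,0,0]}]' 70
python3 st.py
python3 -m crank '[{"grip":1,"offset":[0,0,1.5],"angular":[0,0,0]},{"grip":1,"offset":[0,0,3],"angular":[0,0,0]},{"grip":1,"offset":[0,0,4.5],"angular":[0,0,0]},{"grip":1,"offset":[0,0,6],"angular":[0,0,0]}]' 70
python3 st.py
```

```text
t: 31.0
tcp_pos: [0.5744, 0.0056, 0.1006]
tool_rot: [0.74, 0.673, 0.001, 0.001]
force: [0.4, 0.2, -3.6]
finger_gap: 0.15
bar rack x -0.0504 y -0.0002 underside 0.0289 F [ 0.4  0.2 -3.6] M [0.02 0.04 0.04] t 31.0
t: 31.4
tcp_pos: [0.5736, 0.0057, 0.0941]
tool_rot: [0.74, 0.673, -0.0, 0.0]
force: [0.0, -0.1, -4.3]
finger_gap: 0.154
bar rack x -0.0513 y -0.0001 underside 0.0224 F [ 0.  -0.1 -4.3] M [0.01 0.02 0.02] t 31.4
```

```bash
python3 -m crank '[{"grip":1,"offset":[0,0.5,1.5],"angular":[0,0,0]},{"grip":1,"offset":[0,0.5,3],"angular":[0,0,0]},{"grip":1,"offset":[0,0.5,4.5],"angular":[0,0,0]},{"grip":1,"offset":[0,0.5,5],"angular":[0,0,0]}]' 70
python3 st.py
python3 - <<'E'
from h import *
s=snap("scene");t=snap("top")
crop(s["bgr"],200,150,120,90,6,"s25")
E
```

```text
t: 31.8
tcp_pos: [0.5739, 0.0057, 0.0891]
tool_rot: [0.74, 0.673, -0.0, -0.0]
force: [-0.3, 0.3, -3.3]
finger_gap: 0.152
bar rack x -0.0509 y -0.0000 underside 0.0174 F [-0.3  0.3 -3.3] M [-0.    0.01  0.02] t 31.8
```

View pics/s25.png

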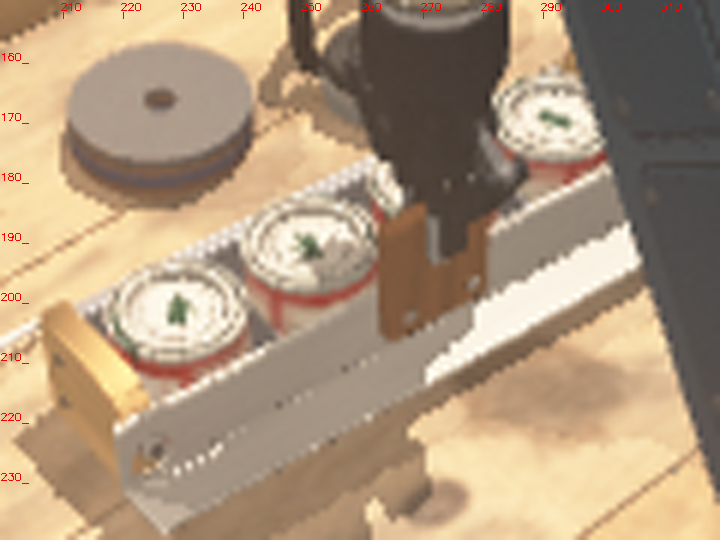

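```bash
python3 -m crank '[{"grip":1,"offset":[0,0,1],"angular":[0,0,0]},{"grip":1,"offset":[0,0,2],"angular":[0,0,0]},{"grip":1,"offset":[0,0,3],"angular":[0,0,0]},{"grip":1,"offset":[0,0,3.5],"angular":[0,0,0]}]' 70
python3 st.py
python3 -m crank '[{"grip":1,"offset":[0,0,0.5],"angular":[0,0,0]},{"grip":1,"offset":[0,0,1],"angular":[0,0,0]}]' 70
python3 st.py
python3 -m crank '[{"grip":1,"offset":[0,0,0.5],"angular":[0,0,0]},{"grip":1,"offset":[0,0,1],"angular":[0,0,0]}]' 70
python3 st.py
```

```text
t: 32.3
tcp_pos: [0.574, 0.0057, 0.0857]
tool_rot: [0.74, 0.673, -0.0, -0.0]
force: [0.1, -0.2, -3.6]
finger_gap: 0.153
bar rack x -0.0509 y -0.0001 underside 0.0140 F [ 0.1 -0.2 -3.6] M [0.04 0.01 0.07] t 32.3
t: 32.5
tcp_pos: [0.5741, 0.0057, 0.0848]
tool_rot: [0.74, 0.673, 0.0, 0.0]
force: [0.5, 0.5, -4.0]
finger_gap: 0.152
bar rack x -0.0508 y -0.0001 underside 0.0131 F [ 0.5  0.5 -4. ] M [-0.01  0.01 -0.01] t 32.5
t: 32.7
tcp_pos: [0.5741, 0.0057, 0.0844]
tool_rot: [0.74, 0.673, 0.0, 0.0]
force: [-1.9, 0.7, 3.8]
finger_gap: 0.149
bar rack x -0.0508 y -0.0001 underside 0.0127 F [-1.9  0.7  3.8] M [ 0.05  0.26 -0.01] t 32.7
```

```bash
python3 -m crank '[{"grip":0.95,"offset":[0,0,-0.5],"angular":[0,0,0]},{"grip":0.82,"offset":[0,0,-0.5],"angular":[0,0,0]},{"grip":0.78,"offset":[0,0,-0.5],"angular":[0,0,0]},{"grip":0.74,"offset":[0,0,-0.5],"angular":[0,0,0]},{"grip":0.7,"offset":[0,0,-0.5],"angular":[0,0,0]},{"grip":0.7,"offset":[0,0,-0.5],"angular":[0,0,0]}]' 20
python3 st.py
python3 - <<'E'
from h import *
s=snap("scene");t=snap("top");print(manip.sense()["finger_gap"]*85)
crop(s["bgr"],200,150,120,90,6,"s26");crop(t["bgr"],205,155,170,70,4,"t26")
E
```

```text
t: 33.3
tcp_pos: [0.5743, 0.0057, 0.0844]
tool_rot: [0.74, 0.673, 0.0, 0.0]
force: [0.3, 1.0, -0.1]
finger_gap: 0.299
bar rack x -0.0506 y -0.0001 underside 0.0127 F [ 0.3  1.  -0.1] M [-0.01  0.01 -0.02] t 33.3
25.407668985494197
```

View pics/s26.png

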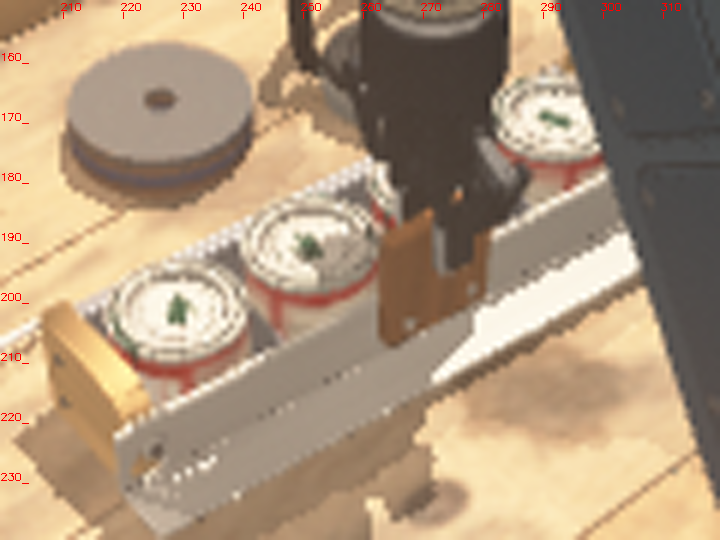

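View pics/t26.png

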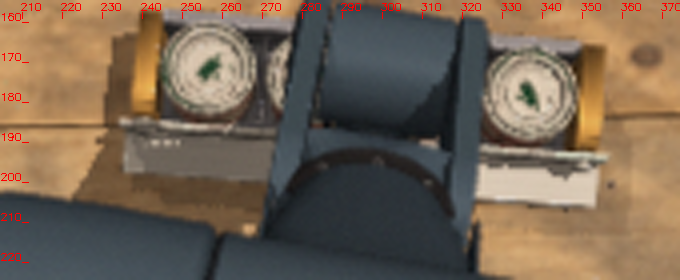

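```bash
python3 -m crank '[{"grip":0.7,"offset":[0,0,-6],"angular":[0,0,0]},{"grip":0.7,"offset":[0,0,-16],"angular":[0,0,0]},{"grip":0.7,"offset":[0,0,-30],"angular":[0,0,0]},{"grip":0.7,"offset":[0,0,-55],"angular":[0,0,0]},{"grip":0.7,"offset":[0,0,-90],"angular":[0,0,0]},{"grip":0.7,"offset":[0,-30,-130],"angular":[0,0,0]},{"grip":0.7,"offset":[-35,-60,-150],"angular":[0,0,0]},{"grip":0.7,"offset":[-80,-80,-160],"angular":[0,0,0]},{"grip":0.7,"offset":[-128,-90,-160],"angular":[0,0,0]},{"grip":0.7,"offset":[-176,-95,-160],"angular":[0,0,0]}]'
python3 -m crank '[{"grip":0.7,"offset":[-48,-10,-10],"angular":[0,0,0]},{"grip":0.7,"offset":[-95,-20,-20],"angular":[0,0,0]},{"grip":0.7,"offset":[-140,-40,-20],"angular":[0,0,0]},{"grip":0.7,"offset":[-180,-70,-20],"angular":[0,0,0]},{"grip":0.7,"offset":[-180,-70,-20],"angular":[0,0,0]}]'
python3 - <<'E'
from h import *
s=snap("scene","sfin");t=snap("top","tfin")
import pickle; pickle.dump((t,s),open("s2.pkl","wb"))
crop(s["bgr"],195,140,130,100,6,"s27");crop(t["bgr"],215,145,160,75,5,"t27")
E
```

```text
t: 34.4
tcp_pos: [0.4617, -0.1614, 0.2466]
tool_rot: [0.74, 0.673, 0.0, 0.002]
force: [1.7, -0.1, 0.6]
finger_gap: 0.297
t: 34.9
tcp_pos: [0.3728, -0.338, 0.2658]
tool_rot: [0.743, 0.67, -0.001, 0.002]
force: [1.1, 0.7, -0.4]
finger_gap: 0.3
```

View pics/s27.png

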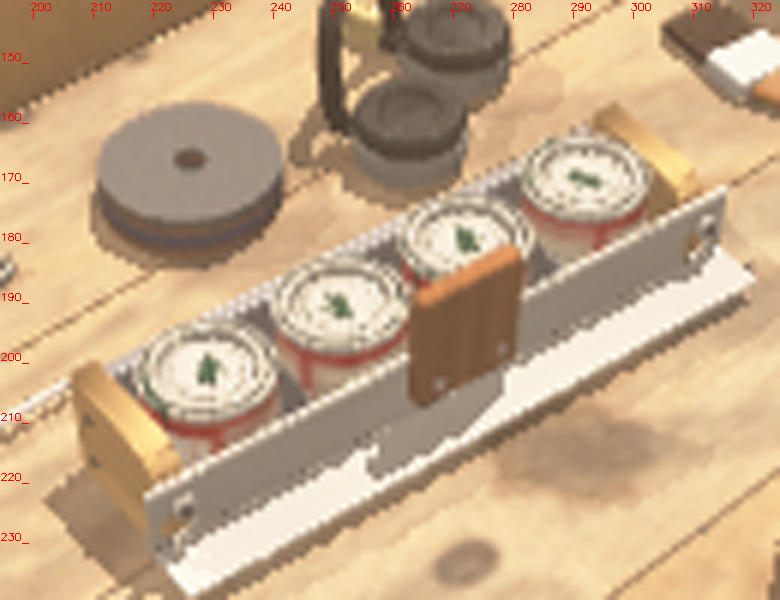

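View pics/t27.png

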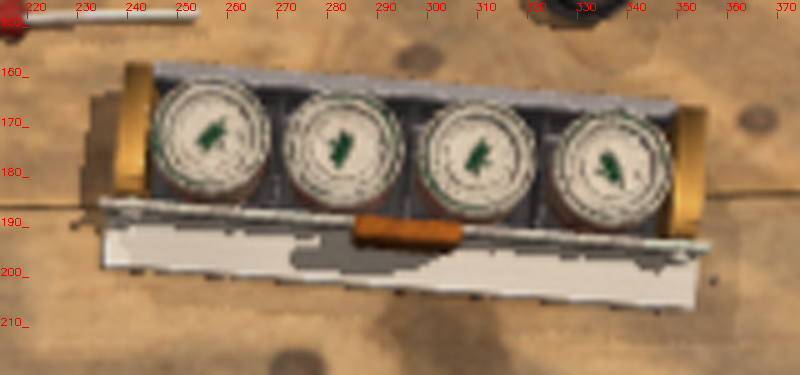

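View pics/tfin.png

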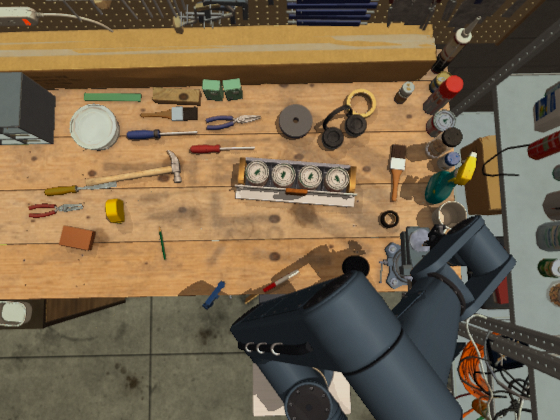

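```bash
python3 - <<'E'
from ov import *
import pickle
t,s=pickle.load(open("s2.pkl","rb"))
rk=(.6325,.0011,-.0951)
b=(*T2(rk,(-.0495,0,0))[0][:2],rk[2])
L=[T2(b,l+[0,0,.013]) for l in barlines()]
crop(s["bgr"],195,140,130,100,6,"s28",0,[(proj(s,l),(0,255,0)) for l in L])
S=manip.sense();print(S["force"],S["t"])
E
```

```text
[ 0.80466252  0.85248748 -1.14447484] 35.0
```

View pics/s28.png

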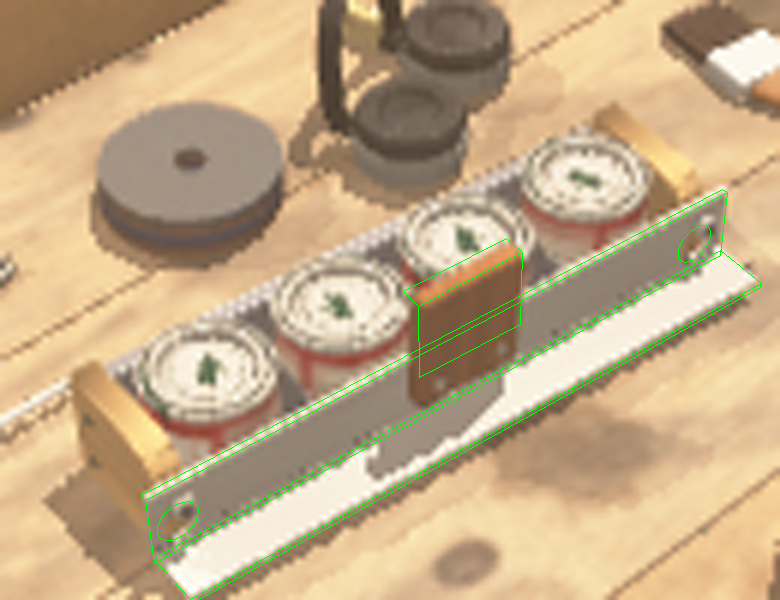

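```bash
python3 -c "
from station import manip
print(manip.sign_off())"
```

```text
the job is handed in; nothing more can be done
None
```

The rack is loaded and locked, and I handed the job in at about 35 s. Nothing was reported back on whether it passed.

- **Tins:** Bays 1 and 4 were already loaded. I slid the two spare tins along the bench into bays 3 and 2, pushing each until the arm stalled against the back wall at about 10 N. Afterwards all four lids stood evenly in line in the top view. The black look-alike tin was left alone.
- **Keeper bar:** I lifted it by the grip, turned it, put its keyholes over both screw heads and lowered it about 16 mm. It rested with its underside about 13 mm above the bench. After release, the scene image with the expected hung position drawn over it matched, with both heads in the slots and the grip towards the robot.
- **Other checks:** No force reading I saw was above about 12 N, and the arm ended clear of everything. By eye, the other things on the bench had not moved; I did not measure them, and the mug was partly hidden behind the arm.
- **Disagreements:**
  - The screw heads looked 1–2 pixels off my rack fit in the images.
  - The bar touched the cheeks about 1 mm earlier than predicted.

  Both were within the clearance, and neither stopped the bar going on.

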